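# Clear the big cake tin, lay out the utensils and nest the tins

## Task

Tidy up after washing: lift the utensils out of the large cake tin without tipping it, and lay every utensil that is out, from the tin and from the bench, flat on the blue drying mat, wholly on it, side by side in line with the mat's ribs and with all the handles pointing to the mat's black-banded edge. Nest the cake tins in size order, medium in large and small in medium, each standing flat on the floor of the next, well centred with an even gap all round. Leave the things at the back of the bench alone.

Things in the scene. Friction and masses are not known exactly. Their poses are not given: they have to be found in the camera images.
- large_tin: large aluminium cake tin, 170 mm across outside, 50 mm high, 0.3 kg, loose on the bench; its bead makes it 174 mm across at the rim. Straight round wall 3 mm thick, flat floor 4 mm thick, open top, small bead at the rim; body origin at the centre of the underside, z up. At the start up to two utensils lie in it.
- medium_tin: medium aluminium cake tin, 112 mm across outside, 50 mm high, about 0.15 kg, loose, empty. Straight round wall 3 mm thick, flat floor 4 mm thick, open top, small bead at the rim; body origin at the centre of the underside, z up. Once nested in the large tin there is a gap of 26 mm all round. Too wide to grip across: grip its wall.
- small_tin: small aluminium cake tin, 56 mm across outside, 50 mm high, about 0.06 kg, loose, empty. Straight round wall 3 mm thick, flat floor 4 mm thick, open top, small bead at the rim; body origin at the centre of the underside, z up. Once nested in the medium tin there is a gap of 25 mm all round.
- mat: blue ribbed silicone drying mat fixed to the bench, 180 mm along its x axis (the way the ribs run), 200 mm along its y axis, 4 mm thick; origin at the centre of its underside. A 16 mm wide black band runs along its edge at x = -90 mm, the edge nearer the robot; the handles must point to it.
- spoon: steel spoon with a pale wooden handle, about 130 mm long along its own x axis; body origin at the middle of its length on the underside. The handle is a straight bar 66 mm long, 14 mm wide, 16 mm high, from x = -65 to +1 mm (its middle, the place to grip and near the centre of mass, is at x = -32 mm); the head reaches to x = +65 mm, up to 32 mm wide and 12 mm high. May be absent; else at the start in the large tin.
- palette_knife: small palette knife, steel blade and black handle, about 130 mm long along its own x axis; body origin at the middle of its length on the underside. The handle is a straight bar 66 mm long, 14 mm wide, 16 mm high, from x = -65 to +1 mm (its middle, the place to grip and near the centre of mass, is at x = -32 mm); the head reaches to x = +65 mm, up to 32 mm wide and 12 mm high. May be absent; else at the start in the large tin.
- brush: small pastry brush with pale bristles, steel collar and red handle, about 130 mm long along its own x axis; body origin at the middle of its length on the underside. The handle is a straight bar 66 mm long, 14 mm wide, 16 mm high, from x = -65 to +1 mm (its middle, the place to grip and near the centre of mass, is at x = -32 mm); the head reaches to x = +65 mm, up to 32 mm wide and 12 mm high. May be absent; else at the start on the bench.
- fork: pastry fork with three steel tines and a green handle, about 130 mm long along its own x axis; body origin at the middle of its length on the underside. The handle is a straight bar 66 mm long, 14 mm wide, 16 mm high, from x = -65 to +1 mm (its middle, the place to grip and near the centre of mass, is at x = -32 mm); the head reaches to x = +65 mm, up to 32 mm wide and 12 mm high. May be absent; else at the start on the bench.
- spoon_tip (a point): tip of the head of the spoon, 65 mm from its origin along its x axis, 3 mm above its underside
- palette_knife_tip (a point): tip of the head of the palette knife, 65 mm from its origin along its x axis, 3 mm above its underside
- brush_tip (a point): tip of the head of the brush, 65 mm from its origin along its x axis, 3 mm above its underside
- fork_tip (a point): tip of the head of the fork, 65 mm from its origin along its x axis, 3 mm above its underside
- corn_drum: bystander: yellow card drum, 75 mm across, 96 mm high, at the back of the bench; origin under its centre
- vanilla: bystander: brown bottle, 47 mm across, 118 mm high, at the back of the bench; origin under its centre
- butter: bystander: wrapped butter stick, 33x120x32 mm, at the back of the bench; origin under its centre
Not all that is in view belongs to the job. Leave any yellow look-alike of the small_tin alone.

How it is judged:
By the outcome, as a careful person would: the job done as asked, in the order asked, and still so for the second after the job is handed in, with the robot touching nothing.
Of spoon, palette_knife, brush, fork only 3 to 4 are there at a start; the rules pass over those that are not, and their reading is None.
At some moment in a run one of medium_tin, small_tin may be knocked a few centimetres aside while the robot is not near it.
Once in a run the grip may slacken for a moment while it holds something.
It also fails if it takes over 200 s, if anything falls off the work surface, if the arm or the gripper's body presses on something with over 40 N, if the wrist force passes 120 N, or if a joint passes its speed limit or range.

## Robot

A 6-joint arm with a two-finger parallel gripper is mounted at the origin on a cart in front of the work surface, level with it; the furniture and walls round the work are solid. World frame = base frame: x ahead of the robot, y to its left, z up, the work surface at z = 0. Lengths are in m, angles in rad, forces in N, time in s.
With the tool pointing down it reaches from about 0.375 to 0.9 m from the base axis. Payload 3.1 kg.
Tool frame: the origin (TCP) lies at the very end of the fingers, on their centre line; the grasp point (between the pads) lies 19 mm behind it; x points along the fingers, z is the direction in which the jaws open and shut, and the axes are right-handed (so a half turn about x gives the same grasp; the last joint's range is limited). The gripper opens to 85 mm and grips with 20 to 120 N. Pads are 22 mm wide; open, the fingers measure 114 mm over their backs; the gripper's body (76 mm by 85 mm) begins 54 mm behind the grasp point. The pads swing forward as they close: fully open they stand 13 mm farther back than shut.
Start: joints at [-1.518, 0.527, 1.433, -0, 1.181, -0.178], TCP at [0.143, -0.608, 0.231] pointing down, gripper open.
Joint ranges: [-3.08, 3.08], [-0.75, 2.2], [0.22, 2.44], [-1.43, 4.57], [0, 2.65], [-2.85, 2.85]. Speed limits (rad/s): [2.79, 2.79, 3.14, 3.14, 3.14, 3.14].

## Interface

Orientations are given as a unit quaternion [x, y, z, w].
In Python, from station import manip, viewer, job gives the robot as it stands.
- The arm moves only by the tool move_arm, never from a script. Its argument "deltas" is one flat list of numbers, 7 for each row, row after row: the finger opening in mm, from 0 to 85.4, then the shift along the tool's x, y, z in mm, then the turn, a rotation vector about the tool's x, y, z in degrees. In form: [jaw, tx, ty, tz, rx, ry, rz, jaw, tx, ty, tz, rx, ry, rz, ...]. A call has 1 to 10 rows; each row shifts and turns the commanded pose from where the row before left it, along the tool's axes as they then stand; what a row does not reach is not made up. A row lasts 1/10 s, in which the tool goes at most 50 mm and 8.59 degrees, less where a joint would pass 70% of its speed; a pose out of reach is approached as far as the arm can. A call is refused whole if a number of a shift passes 50 or a number of a turn 8.59, either way. A call with a gripper value outside its range is refused whole. The fingers move at their own pace and stop on an object; "force" is the grip in N (left out, the last holds). Time passes only in rows, so rows that do not move let the fingers close. It gives the time, the measured TCP pose, the force and the opening at its end, in the units of the state.
- manip.sense(): the state, without advancing time (a new reading comes with each control period).
- viewer.snapshot(name): name is "scene" or "side" or "wrist"; returns a dict with "image" (420x560x3 uint8, red, green, blue), "depth" (420x560 float32, m along the optical axis (not along the pixel's ray), 0 where there is no reading), "fovy" (degrees; the focal length in pixels is half the picture's height over the tangent of half this angle, whatever the lens; pixels are square), "cx", "cy" (the principal point, pixels), "R" (3x3) and "t" (3): a world point X has camera coordinates R X + t. Camera axes: x right, y down, z forward; pixel columns grow to the right and rows downward; lengths in m; the calibration is good to about 2 mm. The wrist camera is an equidistant fisheye: a pixel r from the principal point sees the ray r / f radians off the axis. A picture is of the moment at which its call begins.
- job.sign_off(): hands the job in, once; it reports no verdict.
The state is a dict: "t": time; "q": joint angles; "qd": joint speeds; "tau": joint torques, N m; "tcp_pos": TCP position; "tool_rot": TCP orientation; "force": force on the tool from outside, world axes, zero at the start; "ft_torque": the same for the moment, N m; "finger_gap": opening from 0.0 (shut) to 1.0 (fully open).
Only numpy, scipy, OpenCV 4.12 (cv2) and the standard library are available. Lean on these libraries where they do the work, as an engineer would, in place of code of your own. Each camera call takes 0.05 s, during which the arm holds its last target.

## Working session

There is one attempt and no reset: what is moved stays moved. The work goes in short steps, Python scripts to look and compute and a tool call to move; the robot and the scene stay as the last step left them, time stands still between calls to the robot, and variables do not carry over. Pictures are saved under pics/ and viewed, and the job is handed in when it is done.

Besides the shell and the picture viewer there is one more tool, called after "Emit:" by a JSON object that holds its "op" and its "data", one argument or row to a line. move_arm: Moves the arm, as the interface text tells. Its arguments: {"type":"object","properties":{"deltas":{"type":"array"},"force":{"type":"number"}},"required":["deltas"]}

```bash
ls; mkdir -p pics; python3 - <<'E'
from station import manip, viewer, job
import cv2, numpy as np
s=manip.sense(); print({k:np.round(v,3) for k,v in s.items()})
for n in ["scene","side","wrist"]:
    d=viewer.snapshot(n); cv2.imwrite(f"pics/{n}0.png",d["image"][:,:,::-1]); print(n,d["fovy"],d["cx"],d["cy"],np.round(d["R"],3).tolist(),np.round(d["t"],3))
    np.savez(f"{n}0.npz",**d)
E
```

```text
pics
{'t': np.float64(0.0), 'q': array([-1.519,  0.528,  1.434,  0.   ,  1.181, -0.178]), 'qd': array([-0.001,  0.001, -0.001, -0.001, -0.001, -0.001]), 'tau': array([-1.0000e-03, -4.4235e+01, -1.7802e+01, -0.0000e+00,  8.0000e-03,
       -0.0000e+00]), 'tcp_pos': array([ 0.143, -0.608,  0.23 ]), 'tool_rot': array([ 0.44 ,  0.555, -0.439,  0.554]), 'force': array([0.082, 0.254, 1.039]), 'ft_torque': array([-0.   , -0.016,  0.03 ]), 'finger_gap': np.float64(1.001)}
scene 44.7872594930961 280.7541868850904 211.60843502630277 [[-0.904, -0.427, -0.002], [-0.293, 0.624, -0.724], [0.311, -0.654, -0.689]] [0.497 0.219 0.969]
side 45.06432846237885 273.5415823027947 219.79744068460732 [[1.0, -0.016, 0.019], [0.011, -0.411, -0.911], [0.022, 0.911, -0.411]] [-0.569  0.006  0.987]
wrist 65.70646984690485 284.5034041449824 205.57561968353943 [[0.229, -0.974, -0.002], [-0.939, -0.221, 0.265], [-0.259, -0.059, -0.964]] [-0.624 -0.034  0.38 ]
```

View pics/scene0.png

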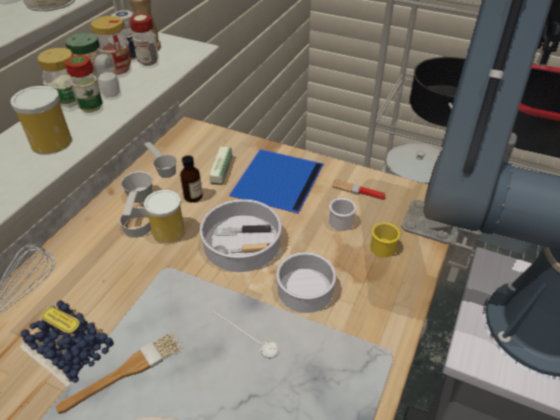

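View pics/side0.png

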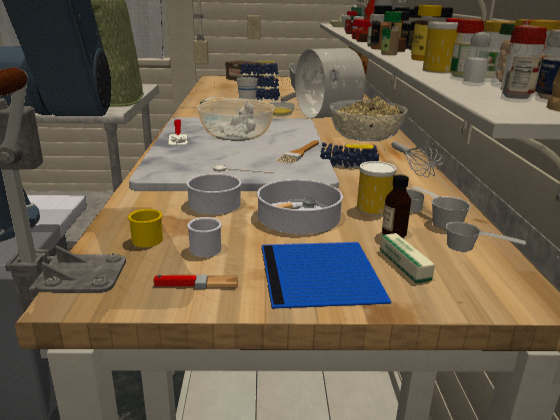

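View pics/wrist0.png

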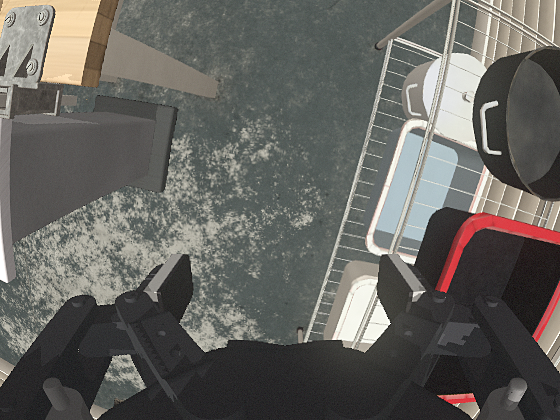

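```bash
cat > h.py <<'E'
import numpy as np, cv2
from station import manip, viewer, job
from scipy.spatial.transform import Rotation as Ro
def foc(d): return 210/np.tan(np.radians(d["fovy"])/2)
def cloud(d,fish=False):
    f=foc(d); v,u=np.mgrid[0:420,0:560]; x=(u-d["cx"])/f; y=(v-d["cy"])/f
    if fish:
        r=np.hypot(x,y)+1e-9; th=np.clip(r,0,1.5); k=np.tan(th)/r; x=x*k;y=y*k
    z=d["depth"]; P=np.stack([x*z,y*z,z],-1)
    W=(P-d["t"])@d["R"]; W[z<=0]=np.nan
    return W
def snap(n,name=None):
    d=viewer.snapshot(n)
    if name: cv2.imwrite(f"pics/{name}.png",d["image"][:,:,::-1])
    return d,cloud(d,n=="wrist")
def topmap(W,im,x0,x1,y0,y1,res=0.001,zmin=-0.01,zmax=0.3):
    H=int((x1-x0)/res); Wd=int((y1-y0)/res)
    out=np.zeros((H,Wd,3),np.uint8); zz=np.full((H,Wd),np.nan)
    m=np.isfinite(W[...,2])&(W[...,2]>zmin)&(W[...,2]<zmax)
    p=W[m];c=im[m]; o=np.argsort(p[:,2]);p=p[o];c=c[o]
    r=((x1-p[:,0])/res).astype(int); q=((y1-p[:,1])/res).astype(int)
    k=(r>=0)&(r<H)&(q>=0)&(q<Wd)
    out[r[k],q[k]]=c[k]; zz[r[k],q[k]]=p[k,2]
    return out,zz
def plan(pos,quat,curp=None,curq=None):
    """shift in tool axes (mm) and rotvec deg from current to target"""
    s=manip.sense()
    p=np.array(s["tcp_pos"]) if curp is None else np.array(curp); R=Ro.from_quat(s["tool_rot"] if curq is None else curq)
    return R.inv().apply(np.array(pos)-p)*1000, (R.inv()*Ro.from_quat(quat)).as_rotvec(degrees=True)
def down(yaw):
    """tool pointing down, jaw axis z at angle yaw(deg) in xy plane"""
    a=np.radians(yaw); z=np.array([np.cos(a),np.sin(a),0]); x=np.array([0,0,-1.]); y=np.cross(z,x)
    return Ro.from_matrix(np.stack([x,y,z],1)).as_quat()
E
python3 - <<'E'
from h import *
T=[]
for n in ["scene","side"]:
    d=dict(np.load(f"{n}0.npz")); W=cloud(d)
    o,z=topmap(W,d["image"],0.3,0.95,-0.55,0.3,0.00125)
    cv2.imwrite(f"pics/top_{n}.png",cv2.dilate(o,np.ones((2,2)))[:,:,::-1]); print(o.shape)
    im=d["image"]
    m=np.abs(W[...,2])<0.003; print(n,"table z med",np.nanmedian(W[np.abs(W[...,2])<0.02][:,2]))
E
```

```text
(519, 680, 3)
scene table z med 0.001763015908908121
(519, 680, 3)
side table z med 0.0005751348541328981
```

View pics/top_scene.png

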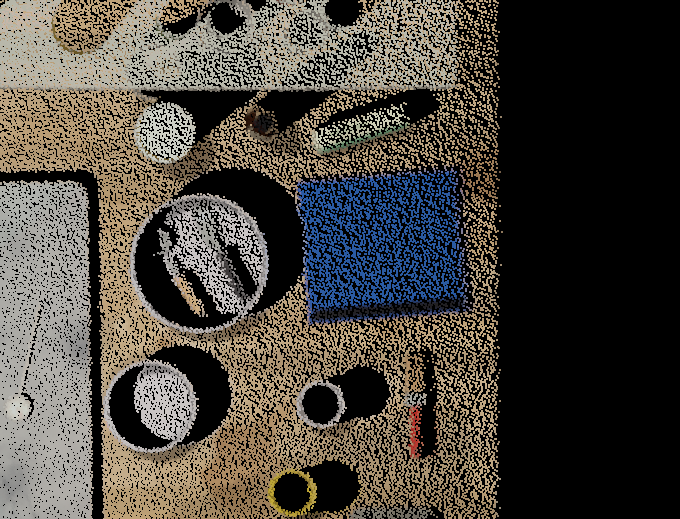

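View pics/top_side.png

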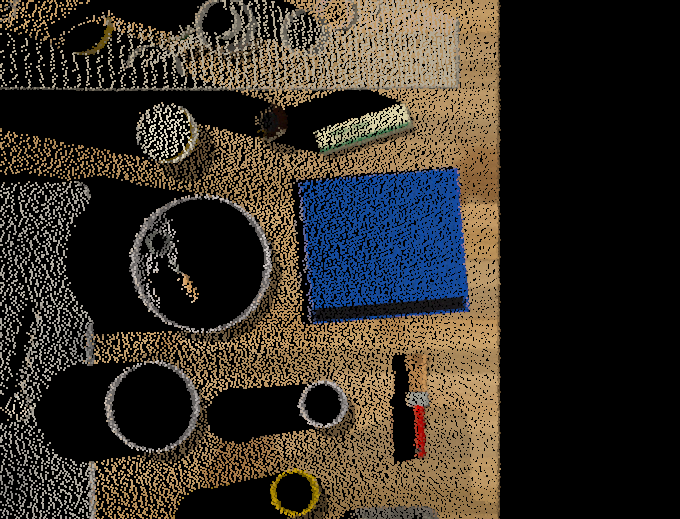

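```bash
cat >> h.py <<'E'
from scipy.optimize import least_squares
def rim(W,c,r,z0=0.046,z1=0.056,tol=0.012):
    """fit the outer rim circle from points near rim height"""
    for _ in range(4):
        m=(W[...,2]>z0)&(W[...,2]<z1)&(np.abs(np.hypot(W[...,0]-c[0],W[...,1]-c[1])-r)<tol)
        p=W[m][:,:2]
        rm=r
        s=least_squares(lambda a:np.hypot(p[:,0]-a[0],p[:,1]-a[1])-a[2],[c[0],c[1],r],loss="soft_l1",f_scale=0.002)
        c=s.x[:2]; tol=max(tol*0.7,0.005)
    return s.x,len(p)
def matfit(d,W):
    im=d["image"].astype(int)
    b=(im[...,2]>im[...,0]+40)&(W[...,2]>-0.005)&(W[...,2]<0.02)
    p=W[b][:,:2]; 
    return cv2.minAreaRect(p.astype(np.float32)),p
E
python3 - <<'E'
from h import *
for n in ["scene","side"]:
    d=dict(np.load(f"{n}0.npz")); W=cloud(d); im=d["image"].astype(int)
    print(n,"large",rim(W,(0.62,0.05),0.086),"med",rim(W,(0.44,0.11),0.056),"small",rim(W,(0.445,-0.103),0.028))
    hsv=cv2.cvtColor(d["image"],cv2.COLOR_RGB2HSV)
    b=(hsv[...,0]>105)&(hsv[...,0]<130)&(hsv[...,1]>150)&(hsv[...,2]>60)
    x,y,z=W[...,0],W[...,1],W[...,2]
    b&=(x>0.5)&(x<0.8)&(y<-0.05)&(y>-0.32)&(np.abs(z)<0.02)
    p=W[b]; print("blue",cv2.minAreaRect((p[:,:2]*1000).astype(np.float32)),np.median(p[:,2]))
    k=(im.max(-1)<60)&(x>0.53)&(x<0.6)&(y<-0.06)&(y>-0.3)&(z>0.001)&(z<0.012)
    p=W[k]; print("black",cv2.minAreaRect((p[:,:2]*1000).astype(np.float32)), len(p))
    # red handle
    k=(hsv[...,1]>180)&((hsv[...,0]<8)|(hsv[...,0]>172))&(x>0.3)&(x<0.55)&(y<-0.15)&(y>-0.35)&(z>0.003)
    p=W[k]; print("red",cv2.minAreaRect((p[:,:2]*1000).astype(np.float32)), len(p),p[:,2].max())
    k=(z>0.004)&(z<0.03)&(x>0.36)&(x<0.53)&(y<-0.19)&(y>-0.27)
    p=W[k]; print("brush",cv2.minAreaRect((p[:,:2]*1000).astype(np.float32)), len(p),p[:,2].max(), p.min(0),p.max(0))
d=dict(np.load("scene0.npz"))
cv2.imwrite("pics/zoom0.png",cv2.resize(d["image"][190:280,190:300,::-1],None,fx=6,fy=6,interpolation=cv2.INTER_CUBIC))
E
```

```text
scene large (array([0.6209832 , 0.05216478, 0.08418387]), 604) med (array([0.44232282, 0.11335242, 0.05521623]), 496) small (array([ 0.44494951, -0.09955406,  0.02748742]), 182)
blue ((642.393798828125, -177.56134033203125), (175.6977996826172, 198.84686279296875), 4.52268648147583) 0.005580445541785302
black ((564.008544921875, -184.45164489746094), (11.5626859664917, 180.20448303222656), 4.939040184020996) 195
red ((409.0529479980469, -217.75462341308594), (13.770739555358887, 57.67886734008789), 88.86750793457031) 116 0.020661934920411424
brush ((446.1383056640625, -230.45518493652344), (165.99322509765625, 79.04942321777344), 0.15611828863620758) 461 0.020661934920411424 [ 0.3631569  -0.26990212  0.00400603] [ 0.52903981 -0.19072408  0.02066193]
side large (array([0.62088659, 0.04860092, 0.08431422]), 523) med (array([0.44235526, 0.10946131, 0.05525552]), 320) small (array([ 0.44540044, -0.10383154,  0.02751636]), 252)
blue ((642.7607421875, -180.5925750732422), (178.7439422607422, 199.7865753173828), 4.774144172668457) 0.004395269560992667
black ((564.266845703125, -186.91455078125), (15.291550636291504, 189.02366638183594), 4.845934867858887) 538
red ((411.4654541015625, -223.7664794921875), (63.592803955078125, 14.581716537475586), 2.8412532806396484) 420 0.017432938425596442
brush ((443.21368408203125, -221.3352813720703), (130.0120391845703, 28.2276611328125), 1.7029556035995483) 901 0.018075560705608024 [ 0.37828828 -0.23537254  0.00408326] [ 0.50829222 -0.2062336   0.01807556]
```

View pics/zoom0.png

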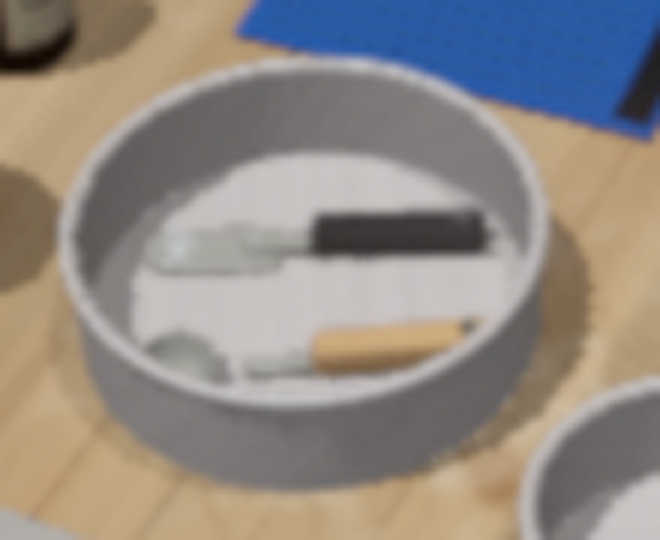

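```bash
python3 - <<'E'
from h import *
s=manip.sense(); R=Ro.from_quat(s["tool_rot"]).as_matrix(); print(np.round(R,3)); print("jaw yaw",np.degrees(np.arctan2(R[1,2],R[0,2])))
for n in ["scene","side"]:
    d=dict(np.load(f"{n}0.npz")); W=cloud(d); x,y,z=np.moveaxis(W,-1,0)
    for (v,u) in ([(222,425),(205,440),(215,410)] if n=="scene" else [(270,70),(240,20),(180,15),(80,10),(120,25),(250,30),(60,70),(230,10)]):
        print(n,u,v,np.round(W[v,u],3))
d=dict(np.load("scene0.npz")); W=cloud(d); 
# knife / spoon inside tin
x,y,z=np.moveaxis(W,-1,0); im=d["image"]; hsv=cv2.cvtColor(im,cv2.COLOR_RGB2HSV)
inn=(np.hypot(x-.621,y-.052)<0.079)&(z<0.045)
k=inn&(im.max(-1)<75); p=W[k]; print("black h",cv2.minAreaRect((p[:,:2]*1000).astype(np.float32)),len(p),np.median(p[:,2]))
k=inn&(hsv[...,1]>90)&(hsv[...,0]<25)&(z>0.008); p=W[k]; print("wood",cv2.minAreaRect((p[:,:2]*1000).astype(np.float32)),len(p),np.median(p[:,2]))
print("floor z",np.median(W[inn][:,2]))
E
```

```text
[[-0.     0.973  0.229]
 [ 0.002  0.229 -0.973]
 [-1.     0.    -0.002]]
jaw yaw -76.7773127463897
scene 425 222 [ 0.269 -0.176  0.009]
scene 440 205 [0.238 0.072 0.282]
scene 410 215 [ 0.306 -0.184  0.009]
side 70 270 [ 0.239 -0.194  0.009]
side 20 240 [ 0.173 -0.201  0.065]
side 15 180 [ 0.182 -0.197  0.162]
side 10 80 [ 0.252 -0.299  0.323]
side 25 120 [ 0.217 -0.204  0.253]
side 30 250 [ 0.184 -0.198  0.047]
side 70 60 [ 0.246 -0.084  0.319]
side 10 230 [ 0.082 -0.056  0.013]
black h ((603.75830078125, 14.070344924926758), (58.22792053222656, 12.143036842346191), 25.572933197021484) 147 0.01874001625976362
wood ((580.6010131835938, 65.99539184570312), (50.22902297973633, 9.915818214416504), 33.19800567626953) 117 0.019369101710184765
floor z 0.006414329830259007
```

```bash
python3 - <<'E'
from h import *
P=[]
for n in ["scene","side","wrist"]:
    d=dict(np.load(f"{n}0.npz")); W=cloud(d,n=="wrist"); x,y,z=np.moveaxis(W,-1,0)
    for zl,zh in [(0.02,.1),(.1,.2),(.2,.3),(.3,.4),(.4,.6),(.6,1)]:
        m=(z>zl)&(z<zh)&(x>0.05)&(x<0.5)&(y<-0.12)&(y>-0.6)
        if m.sum()>5: 
            q=W[m]; v,u=np.where(m); print(n,zl,zh,m.sum(),np.round(np.percentile(q,[1,99],axis=0)[:,:2],3).tolist(),"px",u.min(),u.max(),v.min(),v.max())
d=dict(np.load("side0.npz"))
cv2.imwrite("pics/zs.png",cv2.resize(d["image"][40:330,0:150,::-1],None,fx=2,fy=2))
d=dict(np.load("wrist0.npz"));W=cloud(d,True)
for u,v in [(80,150),(140,140),(30,40),(60,200),(150,70)]: print(u,v,np.round(W[v,u],3))
E
```

```text
scene 0.02 0.1 354 [[0.152, -0.198], [0.464, -0.12]] px 336 480 189 237
scene 0.2 0.3 429 [[0.117, -0.57], [0.162, -0.169]] px 503 556 40 162
scene 0.3 0.4 638 [[0.116, -0.593], [0.156, -0.534]] px 541 559 0 48
side 0.02 0.1 1920 [[0.152, -0.223], [0.464, -0.121]] px 5 217 216 273
side 0.1 0.2 1260 [[0.167, -0.221], [0.22, -0.182]] px 0 42 152 219
side 0.2 0.3 2292 [[0.183, -0.242], [0.236, -0.18]] px 0 41 91 162
side 0.3 0.4 1538 [[0.183, -0.318], [0.266, -0.12]] px 0 69 4 95
side 0.4 0.6 293 [[0.183, -0.136], [0.269, -0.122]] px 2 68 0 4
wrist 0.02 0.1 669 [[0.151, -0.222], [0.238, -0.164]] px 0 25 55 119
wrist 0.2 0.3 5416 [[0.121, -0.568], [0.146, -0.535]] px 61 193 254 371
wrist 0.3 0.4 17852 [[0.12, -0.599], [0.161, -0.536]] px 4 265 307 419
80 150 [ 0.048 -0.121 -0.308]
140 140 [ 0.041 -0.12  -0.673]
30 40 [ 0.264 -0.211  0.008]
60 200 [-0.062 -0.119 -0.238]
150 70 [ 0.253 -0.304 -0.252]
```

View pics/zs.png

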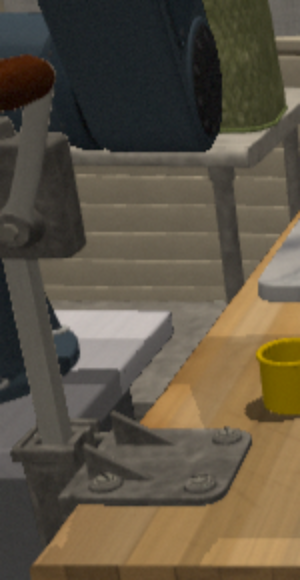

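Emit:
{"op": "move_arm", "data": {
  "deltas": [85, -12, 39, -9, 0, 0, 0, 85, -12, 39, -9, 0, 0, 0, 85, -12, 39, -9, 0, 0, 0, 85, -12, 39, -9, 0, 0, 0, 85, -12, 39, -9, 0, 0, 0, 85, -10, 40, -10, 0, 0, 0, 85, 0, 32, -31, 0, 0, 0, 85, 0, 32, -31, 0, 0, 0, 85, 0, 32, -31, 0, 0, 0, 85, 0, 32, -31, 0, 0, 0]
}}

```text
t: 1.15
tcp_pos: [0.4561, -0.3493, 0.301]
tool_rot: [0.439, 0.554, -0.439, 0.554]
force: [-0.5, -0.4, 0.1]
finger_gap: 0.994
```

Emit:
{"op": "move_arm", "data": {
  "deltas": [60, 0, 24, -39, 0, 0, 0, 60, 0, 24, -39, 0, 0, 0, 60, 0, 24, -39, 0, 0, 0, 60, 0, 24, -39, 0, 0, 0, 60, 0, 24, -39, 0, 0, 0, 60, 0, 24, -39, 0, 0, 0, 60, 0, 24, -39, 0, 0, 0, 60, 0, 24, -39, 0, 0, 0, 60, 0, 0, 0, -8, 0, 0, 60, 0, 0, 0, -8, 0, 0]
}}

```text
t: 2.15
tcp_pos: [0.5709, -0.0014, 0.3009]
tool_rot: [0.355, 0.612, -0.355, 0.611]
force: [-0.0, 0.3, -0.1]
finger_gap: 0.703
```

```bash
python3 - <<'E'
from h import *
s=manip.sense(); print(s["tcp_pos"],np.round(s["q"],2)); R=Ro.from_quat(s["tool_rot"]).as_matrix(); print("jaw",np.degrees(np.arctan2(R[1,2],R[0,2])))
for n in ["wrist","scene","side"]:
    d,W=snap(n,n+"1"); np.savez(n+"1.npz",**d)
    print(n,rim(W,(0.621,0.05),0.086))
E
```

```text
[ 0.5709246  -0.00138733  0.30086192] [-0.2   0.38  1.48 -0.    1.28  0.85]
jaw -60.24405832764452
wrist (array([0.62165368, 0.05225196, 0.08373441]), 2097)
scene (array([0.62086896, 0.05214213, 0.08425438]), 569)
side (array([0.62108288, 0.04857889, 0.08425723]), 533)
```

View pics/wrist1.png

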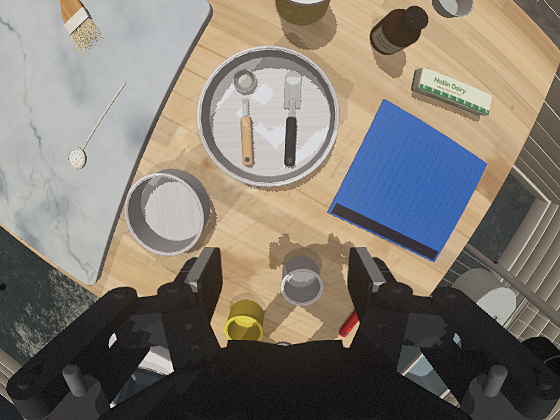

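```bash
cat >> h.py <<'E'
def handle(d,W,cond,c=None,r=0.079):
    x,y,z=np.moveaxis(W,-1,0); hsv=cv2.cvtColor(d["image"],cv2.COLOR_RGB2HSV)
    k=cond(hsv.astype(int),x,y,z)
    k=cv2.morphologyEx(k.astype(np.uint8),cv2.MORPH_OPEN,np.ones((2,2)))
    n,l,st,_=cv2.connectedComponentsWithStats(k); k=l==1+np.argmax(st[1:,4])
    p=W[k]; zt=np.median(p[:,2]); p=p[np.abs(p[:,2]-zt)<0.005]
    rc=cv2.minAreaRect((p[:,:2]*1000).astype(np.float32)); b=cv2.boxPoints(rc)
    e=b[1]-b[0];f=b[2]-b[1]; a=e if np.hypot(*e)>np.hypot(*f) else f
    if a[0]<0:a=-a
    return np.round(rc[0],1),np.round(rc[1],1),round(float(np.degrees(np.arctan2(a[1],a[0]))),1),round(float(zt),4),len(p)
E
python3 - <<'E'
from h import *
for n in ["wrist","scene"]:
    d=dict(np.load(n+"1.npz"));W=cloud(d,n=="wrist")
    ins=lambda x,y:np.hypot(x-.621,y-.051)<0.079
    print(n,"knife",handle(d,W,lambda h,x,y,z:ins(x,y)&(h[...,2]<75)&(z>0.012)&(z<.035)))
    print(n,"spoon",handle(d,W,lambda h,x,y,z:ins(x,y)&(h[...,1]>90)&(h[...,0]<25)&(z>.012)&(z<.035)))
    b=lambda h,x,y,z:(h[...,0]>105)&(h[...,0]<130)&(h[...,1]>150)&(h[...,2]>40)&(x>.5)&(x<.8)&(y<-.05)&(np.abs(z)<.02)
    print(n,"mat",handle(d,W,b))
    print("floor",np.nanmedian(W[...,2][np.hypot(W[...,0]-.621,W[...,1]-.051)<.07]))
    x,y,z=np.moveaxis(W,-1,0)
    k=(d["image"].max(-1)<60)&(x>0.53)&(x<0.6)&(y<-0.06)&(y>-0.3)&(z>-0.001)&(z<0.012)
    p=W[k]; print("black",cv2.minAreaRect((p[:,:2]*1000).astype(np.float32)), len(p))
E
```

```text
wrist knife (array([606.8,  10. ]), array([62.1, 12.4]), 27.2, 0.0204, 376)
wrist spoon (array([578.8,  59.6]), array([62.5, 12.3]), 32.4, 0.0203, 360)
wrist mat (array([0., 0.]), array([0., 0.]), 0.0, nan, 0)
floor 0.3836519898898196
black ((565.50634765625, -195.546142578125), (14.748298645019531, 162.45742797851562), 4.880068302154541) 639
scene knife (array([0., 0.]), array([0., 0.]), 0.0, nan, 0)
scene spoon (array([0., 0.]), array([0., 0.]), 0.0, nan, 0)
scene mat (array([0., 0.]), array([0., 0.]), 0.0, nan, 0)
floor 0.31082717237904306
black ((563.565673828125, -182.78955078125), (11.647445678710938, 182.98660278320312), 4.93912935256958) 192
```

```bash
python3 - <<'E'
from h import *
q=down(32.4-90)
print(plan([.5788,.0596,.0065],q)); 
s=manip.sense(); print(plan([.5788,.0596,.0065],q,curq=q)[0])
E
```

```text
(array([294.48181348,  37.7374379 , -50.76928875]), array([-3.30819403, -0.02942445,  0.03396773]))
[294.47945285  40.43416397 -48.66316477]
```

Emit:
{"op": "move_arm", "data": {
  "deltas": [40, 0, 0, 0, -3, 0, 0, 40, 0, 20.2, -24.3, 0, 0, 0, 40, 20, 20.2, -24.3, 0, 0, 0, 40, 48, 0, 0, 0, 0, 0, 40, 48, 0, 0, 0, 0, 0, 40, 48, 0, 0, 0, 0, 0, 40, 45, 0, 0, 0, 0, 0, 40, 0, 0, 0, 0, 0, 0],
  "force": 40
}}

```text
t: 3.1
tcp_pos: [0.5739, 0.059, 0.0859]
tool_rot: [0.34, 0.623, -0.345, 0.614]
force: [-0.5, 0.3, 0.6]
finger_gap: 0.471
```

```bash
python3 - <<'E'
from h import *
d,W=snap("wrist","w2"); s=manip.sense();print(s["tcp_pos"],s["finger_gap"])
q=down(32.4-90); print(plan([.5788,.0596,.0065],q))
E
```

```text
[0.57670781 0.0588839  0.08943418] 0.4712223279881474
(array([82.91478846,  2.69514332,  0.91784732]), array([-0.33998113, -0.28728726,  0.37357967]))
```

View pics/w2.png

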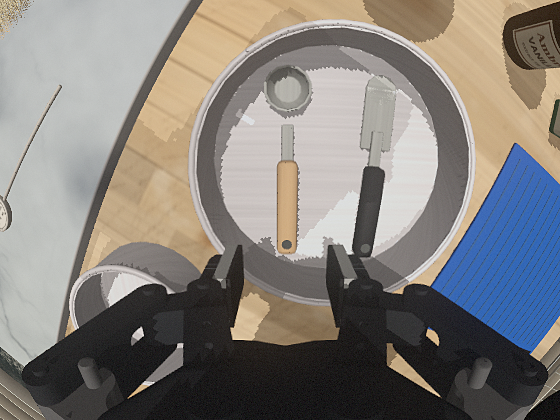

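```bash
python3 - <<'E'
from h import *
d,W=snap("wrist"); np.savez("w2.npz",**d)
ins=lambda x,y:np.hypot(x-.621,y-.051)<0.079
hs=[handle(d,W,lambda h,x,y,z:ins(x,y)&(h[...,1]>90)&(h[...,0]<25)&(z>.012)&(z<.035)),handle(d,W,lambda h,x,y,z:ins(x,y)&(h[...,2]<75)&(z>0.012)&(z<.025)),rim(W,(.621,.051),.086)]
print(hs)
q=down(32.4-90); print(plan([.5788,.0596,.0065],q))
E
```

```text
[(array([0., 0.]), array([0., 0.]), 0.0, nan, 0), (array([0., 0.]), array([0., 0.]), 0.0, nan, 0), (array([0.6220078 , 0.05286397, 0.08328673]), 7912)]
(array([85.66988721,  0.19824883, -0.8129679 ]), array([-0.30636217, -0.0556661 ,  0.06824799]))
```

```bash
sed -i 's/p=W\[k\]; zt=np.median/p=W[k]; p=p[np.isfinite(p[:,2])]; zt=np.median/' h.py; python3 - <<'E'
from h import *
ins=lambda x,y:np.hypot(x-.621,y-.051)<0.079
for f in ["w2","wrist1","scene1"]:
    d=dict(np.load(f+".npz"));W=cloud(d,f[0]=="w")
    b=lambda h,x,y,z:(h[...,0]>105)&(h[...,0]<130)&(h[...,1]>150)&(h[...,2]>40)&(x>.5)&(x<.8)&(y<-.05)&(np.abs(z)<.02)
    print(f,"mat",handle(d,W,b))
    for nm,c in [("spoon",lambda h,x,y,z:ins(x,y)&(h[...,1]>90)&(h[...,0]<25)&(z>.012)&(z<.035)),("knife",lambda h,x,y,z:ins(x,y)&(h[...,2]<75)&(z>0.012)&(z<.025))]:
        print(nm,handle(d,W,c))
E
```

```text
w2 mat (array([ 655.9, -180.6]), array([223.8, 146.5]), 88.2, 0.005, 13823)
spoon (array([579.9,  61.3]), array([64.8, 12.8]), 32.4, 0.0205, 1421)
knife (array([607.3,  11.2]), array([65.3, 14.9]), 27.9, 0.0201, 1244)
wrist1 mat (array([ 647.7, -186.6]), array([169.9, 188.5]), -85.2, 0.0049, 9609)
spoon (array([578.8,  59.6]), array([62.5, 12.3]), 32.4, 0.0203, 360)
knife (array([606.8,  10. ]), array([62.1, 12.4]), 27.2, 0.0204, 376)
scene1 mat (array([ 645.7, -173.7]), array([160.9, 199.7]), -85.7, 0.0055, 3081)
spoon (array([579.1,  66.1]), array([47.8,  9.7]), 31.8, 0.0184, 85)
knife (array([601.9,  12.9]), array([58. ,  9.9]), 25.7, 0.0166, 113)
```

Emit:
{"op": "move_arm", "data": {
  "deltas": [40, 40, 2, -1.4, 0, 0, 0, 40, 35, 0, 0, 0, 0, 0, 40, 10, 0, 0, 0, 0, 0, 40, 0, 0, 0, 0, 0, 0, 5, 0, 0, 0, 0, 0, 0, 5, 0, 0, 0, 0, 0, 0, 5, 0, 0, 0, 0, 0, 0, 5, 0, 0, 0, 0, 0, 0, 5, 0, 0, 0, 0, 0, 0],
  "force": 40
}}

```text
t: 4.1
tcp_pos: [0.5822, 0.0613, 0.01]
tool_rot: [0.342, 0.617, -0.341, 0.621]
force: [-0.2, -0.5, 6.4]
finger_gap: 0.151
```

```bash
python3 - <<'E'
from h import *
d,W=snap("wrist","w3"); s=manip.sense();print(s["tcp_pos"],s["finger_gap"],s["force"])
E
```

```text
[0.58226407 0.06127719 0.01001177] 0.1519956635431299 [-0.56206377  1.64261272  6.42746567]
```

View pics/w3.png

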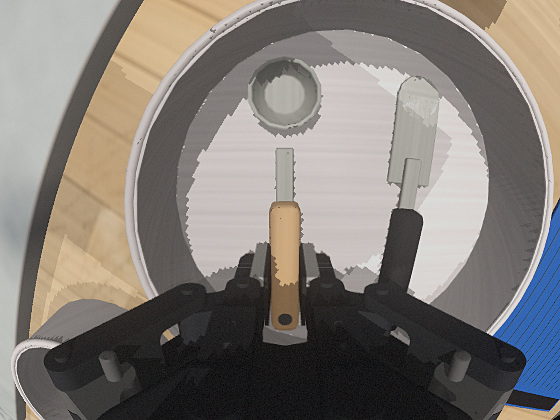

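Emit:
{"op": "move_arm", "data": {
  "deltas": [5, -15, 0, 0, 0, 0, 0, 5, -30, 0, 0, 0, 0, 0, 5, -40, 0, 0, 0, 0, 0, 5, -35, 0, 0, 0, 0, 0, 5, 0, -15, 34, 0, 0, 0, 5, 0, -15, 34, 0, 0, 0, 5, 0, -15, 34, 0, 0, 0, 5, 0, -15, 34, 0, 0, 0, 5, 0, -15, 33, 0, 0, 0]
}}

```text
t: 5.05
tcp_pos: [0.607, -0.123, 0.129]
tool_rot: [0.342, 0.619, -0.342, 0.62]
force: [0.9, -0.2, -0.2]
finger_gap: 0.15
```

Emit:
{"op": "move_arm", "data": {
  "deltas": [5, 0, 0, 0, 7, 0, 0, 5, 0, 0, 0, 7, 0, 0, 5, 0, 0, 0, 7, 0, 0, 5, 0, 0, 0, 6.6, 0, 0, 5, 0, 0, 0, 0, 0, 0]
}}

```text
t: 5.55
tcp_pos: [0.6068, -0.1215, 0.1286]
tool_rot: [0.48, 0.519, -0.479, 0.52]
force: [0.2, 0.2, -0.6]
finger_gap: 0.146
```

```bash
cat >> h.py <<'E'
B=lambda h,x,y,z:(h[...,0]>105)&(h[...,0]<130)&(h[...,1]>150)&(h[...,2]>40)&(x>.5)&(x<.8)&(y<-.05)&(np.abs(z)<.02)
SP=lambda h,x,y,z:(h[...,1]>90)&(h[...,0]<25)&(z>.012)&(x>.5)&(x<.75)&(z<.25)
E
python3 - <<'E'
from h import *
s=manip.sense();print(s["tcp_pos"],s["finger_gap"],s["force"]); R=Ro.from_quat(s["tool_rot"]).as_matrix(); print("jaw",np.degrees(np.arctan2(R[1,2],R[0,2])))
d,W=snap("wrist","w4");np.savez("w4.npz",**d)
print(handle(d,W,B)); snap("side","s4")
k=(d["image"].max(-1)<60)&(W[...,0]>0.53)&(W[...,0]<0.6)&(np.abs(W[...,2])<.012)
p=W[k]; print("black",cv2.minAreaRect((p[:,:2]*1000).astype(np.float32)), len(p))
E
```

```text
[ 0.60680162 -0.1215184   0.12862195] 0.14645883930002088 [ 0.19236088  0.19630504 -0.57255757]
jaw -85.37364763803969
(array([ 642.1, -210.1]), array([174.9, 139.6]), 4.5, 0.0049, 19598)
black ((570.2781372070312, -122.9480209350586), (246.95053100585938, 34.866390228271484), 85.06742095947266) 1254
```

View pics/w4.png

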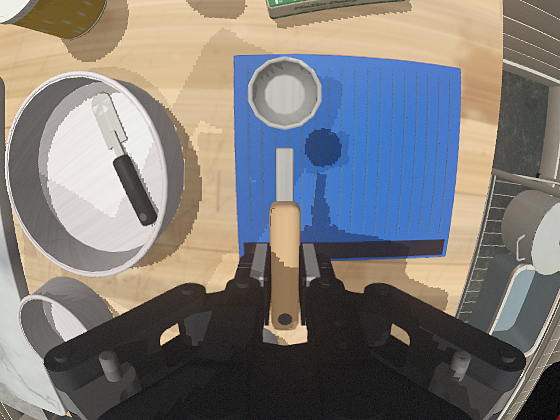

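View pics/s4.png

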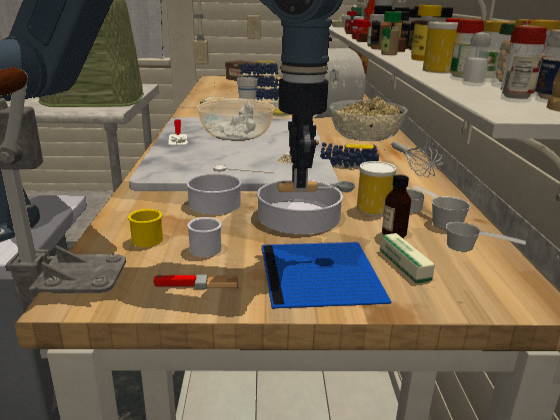

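Emit:
{"op": "move_arm", "data": {
  "deltas": [5, 30, 1, 2.2, 0, 0, 0, 5, 40, 0, 0, 0, 0, 0, 5, 30, 0, 0, 0, 0, 0, 5, 12, 0, 0, 0, 0, 0, 5, 0, 0, 0, 0, 0, 0]
}}

```text
t: 6.15
tcp_pos: [0.6069, -0.1231, 0.0139]
tool_rot: [0.479, 0.521, -0.48, 0.519]
force: [0.6, -0.3, -0.4]
finger_gap: 0.15
```

Emit:
{"op": "move_arm", "data": {
  "deltas": [5, 3.5, 0, 0, 0, 0, 0, 5, 0, 0, 0, 0, 0, 0]
}}

```text
t: 6.35
tcp_pos: [0.6091, -0.124, 0.0132]
tool_rot: [0.48, 0.519, -0.479, 0.521]
force: [-0.7, -0.6, -0.5]
finger_gap: 0.146
```

Emit:
{"op": "move_arm", "data": {
  "deltas": [5, 2, 0, 0, 0, 0, 0, 5, 0, 0, 0, 0, 0, 0]
}}

```text
t: 6.55
tcp_pos: [0.6086, -0.1238, 0.0107]
tool_rot: [0.48, 0.519, -0.479, 0.52]
force: [-0.0, -1.0, -1.3]
finger_gap: 0.148
```

Emit:
{"op": "move_arm", "data": {
  "deltas": [5, 1.5, 0, 0, 0, 0, 0, 5, 0, 0, 0, 0, 0, 0]
}}

```text
t: 6.75
tcp_pos: [0.6086, -0.1238, 0.01]
tool_rot: [0.48, 0.519, -0.479, 0.52]
force: [-1.6, 1.3, 6.8]
finger_gap: 0.148
```

Emit:
{"op": "move_arm", "data": {
  "deltas": [20, -1, 0, 0, 0, 0, 0, 30, 0, 0, 0, 0, 0, 0, 30, 0, 0, 0, 0, 0, 0, 30, -15, 0, 0, 0, 0, 0, 30, -40, 0, 0, 0, 0, 0, 40, -45, 0, 0, 0, 0, 0, 40, -45, 0, 0, 0, 0, 0]
}}

```text
t: 7.45
tcp_pos: [0.6077, -0.1235, 0.1563]
tool_rot: [0.479, 0.52, -0.48, 0.52]
force: [0.6, 0.1, -0.2]
finger_gap: 0.471
```

```bash
python3 - <<'E'
from h import *
s=manip.sense();print(s["tcp_pos"])
d,W=snap("wrist","w5");np.savez("w5.npz",**d)
print(handle(d,W,B),"spoon",handle(d,W,SP))
K=lambda h,x,y,z:(np.hypot(x-.621,y-.051)<0.079)&(h[...,2]<75)&(z>0.012)&(z<.025)
print("knife",handle(d,W,K)); print(rim(W,(.621,.051),.086))
E
```

```text
[ 0.60765007 -0.12351753  0.15632683]
(array([ 643.3, -212.3]), array([176.7, 133.8]), 5.0, 0.0049, 17206) spoon (array([ 606.4, -128.9]), array([ 9. , 63.3]), -1.8, 0.0181, 97)
knife (array([606.3,   9.1]), array([64.3, 12.8]), 26.6, 0.0191, 523)
(array([0.62218418, 0.05108716, 0.08376535]), 3336)
```

View pics/w5.png

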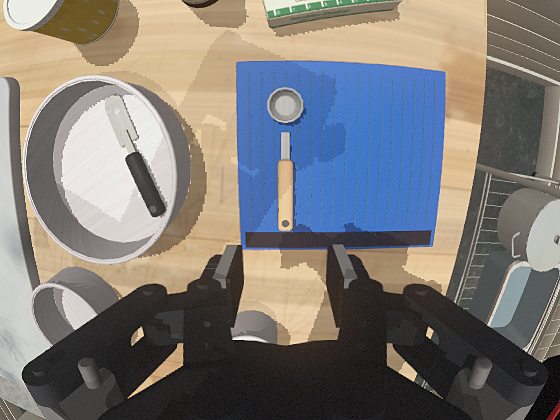

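Emit:
{"op": "move_arm", "data": {
  "deltas": [30, 0, 3.4, -44.4, 0, 0, 0, 30, 0, 3.4, -44.4, 0, 0, 0, 30, 0, 3.4, -44.4, 0, 0, 0, 30, 0, 0, 0, -7.5, 0, 0, 30, 0, 0, 0, -7.5, 0, 0, 30, 0, 0, 0, -7.4, 0, 0, 30, 40, 0, 0, 0, 0, 0, 30, 40, 0, 0, 0, 0, 0, 30, 0, 0, 0, 0, 0, 0]
}}

```text
t: 8.4
tcp_pos: [0.6032, 0.0106, 0.07]
tool_rot: [0.368, 0.607, -0.371, 0.599]
force: [-0.4, 0.8, -0.5]
finger_gap: 0.353
```

```bash
python3 - <<'E'
from h import *
P=[];Q=[]
d,W=snap("wrist","w6"); s=manip.sense();print(s["tcp_pos"],s["finger_gap"])
K=lambda h,x,y,z:(np.hypot(x-.621,y-.051)<0.079)&(h[...,2]<75)&(z>0.012)&(z<.025)
k=handle(d,W,K);print("knife",k); print(plan([k[0][0]/1000,k[0][1]/1000,.010],down(k[2]-90)))
E
```

```text
[0.60527617 0.01033449 0.07256293] 0.3520293041519324
knife (array([607.7,  11.3]), array([64.5, 13.2]), 27.6, 0.0204, 1909)
(array([62.54811333,  2.90493179,  0.47111087]), array([-0.57974007, -0.21215091,  0.28015374]))
```

View pics/w6.png

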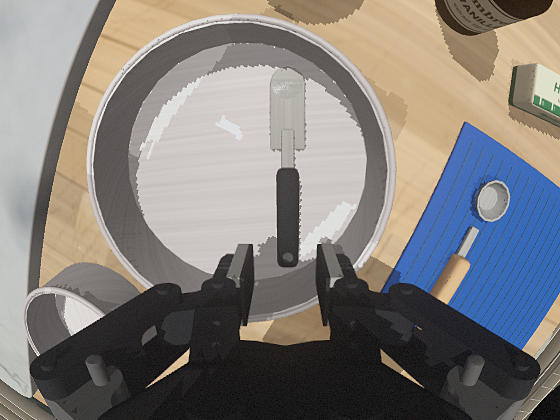

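Emit:
{"op": "move_arm", "data": {
  "deltas": [30, 30, 2, 0, 0, 0, 0, 30, 30, 0, 0, 0, 0, 0, 30, 0, 0, 0, 0, 0, 0, 5, 0, 0, 0, 0, 0, 0, 5, 0, 0, 0, 0, 0, 0, 5, 0, 0, 0, 0, 0, 0, 5, 0, 0, 0, 0, 0, 0, 5, 0, 0, 0, 0, 0, 0]
}}

```text
t: 9.25
tcp_pos: [0.6107, 0.0107, 0.0165]
tool_rot: [0.37, 0.602, -0.369, 0.604]
force: [-1.7, 0.3, 6.2]
finger_gap: 0.142
```

```bash
python3 - <<'E'
from h import *
for i in range(3):
    d,W=snap("wrist","w7"); s=manip.sense();print(s["tcp_pos"],s["finger_gap"],s["force"])
E
```

```text
[0.61074382 0.01067047 0.01647796] 0.14279547293454298 [-1.27975801  0.97941607  6.74278283]
[0.6107147  0.01069982 0.01647043] 0.142850064596655 [-0.53328127  1.02737106  7.94331481]
[0.61072198 0.0106777  0.01648517] 0.140995803902189 [-0.69891241 -0.30181111  7.68992565]
```

View pics/w7.png

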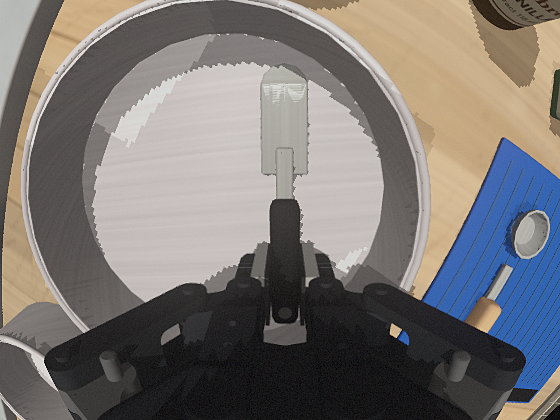

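Emit:
{"op": "move_arm", "data": {
  "deltas": [30, 0, 0, 0, 0, 0, 0, 30, 0, 0, 0, 0, 0, 0, 30, 5, 0, 0, 0, 0, 0, 30, 0, 0, 0, 0, 0, 0]
}}

```text
t: 9.8
tcp_pos: [0.6085, 0.011, 0.0084]
tool_rot: [0.369, 0.604, -0.37, 0.602]
force: [0.4, 0.1, -0.2]
finger_gap: 0.352
```

Emit:
{"op": "move_arm", "data": {
  "deltas": [30, 1, -1, 0, 0, 0, 0, 5, 0, 0, 0, 0, 0, 0, 5, 0, 0, 0, 0, 0, 0, 5, 0, 0, 0, 0, 0, 0, 5, 0, 0, 0, 0, 0, 0, 5, 0, 0, 0, 0, 0, 0]
}}

```text
t: 10.4
tcp_pos: [0.6083, 0.0105, 0.0083]
tool_rot: [0.369, 0.603, -0.369, 0.603]
force: [-0.3, -0.4, -0.9]
finger_gap: 0.153
```

Emit:
{"op": "move_arm", "data": {
  "deltas": [5, -15, 0, 0, 0, 0, 0, 5, -35, 0, 0, 0, 0, 0, 5, -40, 0, 0, 0, 0, 0, 5, -30, 0, 0, 0, 0, 0, 5, 0, -17, 34.4, 0, 0, 0, 5, 0, -17, 34.4, 0, 0, 0, 5, 0, -17, 34.4, 0, 0, 0, 5, 0, -17, 34.4, 0, 0, 0, 5, 0, -17, 34.4, 0, 0, 0]
}}

```text
t: 11.3
tcp_pos: [0.6107, -0.1829, 0.1297]
tool_rot: [0.369, 0.603, -0.369, 0.603]
force: [0.6, -0.2, -1.2]
finger_gap: 0.152
```

Emit:
{"op": "move_arm", "data": {
  "deltas": [5, 0, 0, 0, 7.5, 0, 0, 5, 0, 0, 0, 7.5, 0, 0, 5, 0, 0, 0, 7.4, 0, 0, 5, 0, 0, 0, 0, 0, 0, 5, 0, 0, 0, 0, 0, 0]
}}

```text
t: 11.8
tcp_pos: [0.6108, -0.1814, 0.1291]
tool_rot: [0.479, 0.52, -0.479, 0.521]
force: [0.6, 0.2, 0.1]
finger_gap: 0.146
```

```bash
python3 - <<'E'
from h import *
d,W=snap("wrist","w8"); s=manip.sense();print(s["tcp_pos"],s["finger_gap"],s["force"])
print(plan([.6111,-.1816,.012],down(-85.2)))
E
```

```text
[ 0.61083326 -0.18130674  0.12897309] 0.15140382756850837 [ 1.65019144 -0.33280815  0.17589687]
(array([116.97330605,   0.17644081,   0.27474526]), array([-0.03324752,  0.01943669, -0.031836  ]))
```

View pics/w8.png

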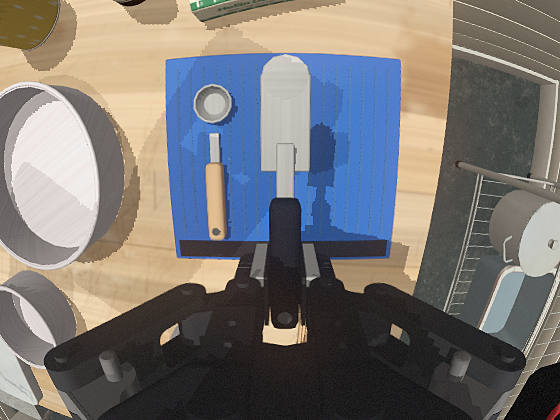

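Knife held and level above the middle of the mat. Lower to touch at about z 0.009.

Emit:
{"op": "move_arm", "data": {
  "deltas": [5, 40, 0, 0, 0, 0, 0, 5, 45, 0, 0, 0, 0, 0, 5, 25, 0, 0, 0, 0, 0, 5, 6, 0, 0, 0, 0, 0, 5, 0, 0, 0, 0, 0, 0, 5, 0, 0, 0, 0, 0, 0]
}}

```text
t: 12.45
tcp_pos: [0.612, -0.1819, 0.0138]
tool_rot: [0.48, 0.519, -0.479, 0.521]
force: [0.7, -1.1, -0.5]
finger_gap: 0.149
```

Emit:
{"op": "move_arm", "data": {
  "deltas": [5, 2.5, 0, 0, 0, 0, 0, 5, 0, 0, 0, 0, 0, 0]
}}

```text
t: 12.65
tcp_pos: [0.6116, -0.1818, 0.0112]
tool_rot: [0.48, 0.519, -0.479, 0.521]
force: [0.2, -0.1, -0.5]
finger_gap: 0.147
```

Emit:
{"op": "move_arm", "data": {
  "deltas": [5, 2, 0, 0, 0, 0, 0, 5, 0, 0, 0, 0, 0, 0]
}}

```text
t: 12.85
tcp_pos: [0.6108, -0.1815, 0.0082]
tool_rot: [0.479, 0.52, -0.479, 0.52]
force: [-0.3, -0.3, 0.0]
finger_gap: 0.145
```

Emit:
{"op": "move_arm", "data": {
  "deltas": [5, 1.2, 0, 0, 0, 0, 0, 5, 0, 0, 0, 0, 0, 0]
}}

```text
t: 13.05
tcp_pos: [0.6108, -0.1815, 0.0081]
tool_rot: [0.479, 0.52, -0.479, 0.52]
force: [-2.6, 1.2, 7.5]
finger_gap: 0.148
```

Emit:
{"op": "move_arm", "data": {
  "deltas": [20, -1, 0, 0, 0, 0, 0, 30, 0, 0, 0, 0, 0, 0, 30, 0, 0, 0, 0, 0, 0, 30, -15, 0, 0, 0, 0, 0, 40, -45, 0, 0, 0, 0, 0, 40, -45, 0, 0, 0, 0, 0, 40, -40, 0, 0, 0, 0, 0]
}}

```text
t: 13.75
tcp_pos: [0.611, -0.1816, 0.1554]
tool_rot: [0.48, 0.519, -0.479, 0.52]
force: [0.9, -0.3, -0.8]
finger_gap: 0.466
```

Emit:
{"op": "move_arm", "data": {
  "deltas": [40, 0, -42.5, 4.5, 0, 0, 0, 40, 0, -42.5, 4.5, 0, 0, 0, 40, 0, -42.5, 4.5, 0, 0, 0, 40, 0, -42.5, 4.5, 0, 0, 0, 40, 0, -42.5, 4.5, 0, 0, 0, 40, 0, 0, 0, 0, 0, 0]
}}

```text
t: 14.35
tcp_pos: [0.3955, -0.2195, 0.153]
tool_rot: [0.48, 0.521, -0.481, 0.517]
force: [-0.1, -0.7, 0.3]
finger_gap: 0.465
```

```bash
python3 - <<'E'
from h import *
d,W=snap("wrist","w9"); s=manip.sense();print(s["tcp_pos"],s["finger_gap"],np.round(s["q"],2))
RD=lambda h,x,y,z:(h[...,1]>170)&((h[...,0]<8)|(h[...,0]>172))&(x>.3)&(x<.6)&(y<-.12)&(y>-.35)&(z>.008)&(z<.04)
k=handle(d,W,RD);print("brush",k); print(plan([k[0][0]/1000,k[0][1]/1000,.006],down(k[2]-90)))
d,W=snap("side","s9");print("small",rim(W,(.445,-.103),.028),"med",rim(W,(.442,.11),.056))
E
```

```text
[ 0.39860197 -0.22079834  0.15337511] 0.46588982065100204 [-0.75  0.43  1.93  0.    0.78  0.74]
brush (array([ 411.6, -220.2]), array([62.9, 12.8]), 1.5, 0.0163, 611)
(array([147.36506675,  13.11448049,   0.52803912]), array([ 2.93431432, -0.04541441,  0.04359617]))
small (array([ 0.4454391 , -0.10372096,  0.02753906]), 244) med (array([0.44242739, 0.10949673, 0.0552401 ]), 311)
```

View pics/w9.png

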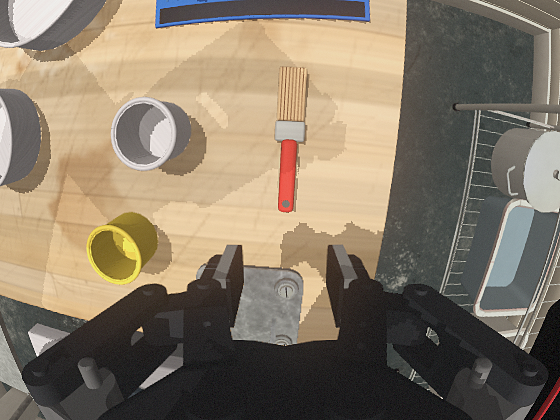

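Emit:
{"op": "move_arm", "data": {
  "deltas": [32, 0, 13, 0.5, 2.9, 0, 0, 32, 45, 0, 0, 0, 0, 0, 32, 45, 0, 0, 0, 0, 0, 32, 40, 0, 0, 0, 0, 0, 32, 10, 0, 0, 0, 0, 0, 32, 0, 0, 0, 0, 0, 0, 32, 0, 0, 0, 0, 0, 0]
}}

```text
t: 15.15
tcp_pos: [0.4151, -0.221, 0.0136]
tool_rot: [0.492, 0.507, -0.492, 0.509]
force: [-0.2, -1.1, 1.0]
finger_gap: 0.372
```

```bash
python3 - <<'E'
from h import *
s=manip.sense(); print(s["tcp_pos"],plan([.4116,-.2202,.005],down(-88.5)),s["force"])
E
```

```text
[ 0.41510698 -0.22102463  0.01360982] (array([ 8.60189738, -3.49551882, -0.94691088]), array([ 0.26827732,  0.09599397, -0.10448423])) [-0.17627402 -1.06870243  0.97962257]
```

Emit:
{"op": "move_arm", "data": {
  "deltas": [32, 5, -2, -1, 0, 0, 0, 32, 0, 0, 0, 0, 0, 0, 32, 0, 0, 0, 0, 0, 0]
}}

```text
t: 15.45
tcp_pos: [0.4121, -0.2198, 0.0086]
tool_rot: [0.492, 0.507, -0.492, 0.508]
force: [0.2, 0.0, -1.1]
finger_gap: 0.375
```

Emit:
{"op": "move_arm", "data": {
  "deltas": [32, 3.5, 0, 0, 0, 0, 0, 32, 0, 0, 0, 0, 0, 0, 5, 0, 0, 0, 0, 0, 0, 5, 0, 0, 0, 0, 0, 0, 5, 0, 0, 0, 0, 0, 0, 5, 0, 0, 0, 0, 0, 0, 5, 0, 0, 0, 0, 0, 0, 5, 0, 0, 0, 0, 0, 0]
}}

```text
t: 16.25
tcp_pos: [0.4117, -0.2195, 0.0042]
tool_rot: [0.492, 0.507, -0.492, 0.508]
force: [-0.5, -0.4, 5.0]
finger_gap: 0.152
```

Emit:
{"op": "move_arm", "data": {
  "deltas": [5, -20, 0, 0, 0, 0, 0, 5, -40, 0, 0, 0, 0, 0, 5, -40, 0, 0, 0, 0, 0, 5, 0, 40.6, 5.1, 0, 0, 0, 5, 0, 40.6, 5.1, 0, 0, 0, 5, 0, 40.6, 5.1, 0, 0, 0, 5, 0, 40.6, 5.1, 0, 0, 0, 5, 0, 40.6, 5.1, 0, 0, 0, 5, 0, 0, 0, -3.3, 0, 0, 5, 0, 0, 0, 0, 0, 0]
}}

```text
t: 17.25
tcp_pos: [0.6158, -0.2383, 0.103]
tool_rot: [0.477, 0.522, -0.477, 0.521]
force: [-0.0, 0.7, -0.9]
finger_gap: 0.148
```

```bash
python3 - <<'E'
from h import *
d,W=snap("wrist","w10"); s=manip.sense();print(s["tcp_pos"],s["finger_gap"],s["force"])
print(plan([.6154,-.2394,.008],down(-85.2)))
E
```

```text
[ 0.6146462  -0.23809994  0.10293794] 0.14799676281255572 [-0.93020573  1.09372395  0.36664832]
(array([94.93399452,  0.85531241,  1.50891261]), array([ 0.19480717, -0.0891919 ,  0.13145547]))
```

View pics/w10.png

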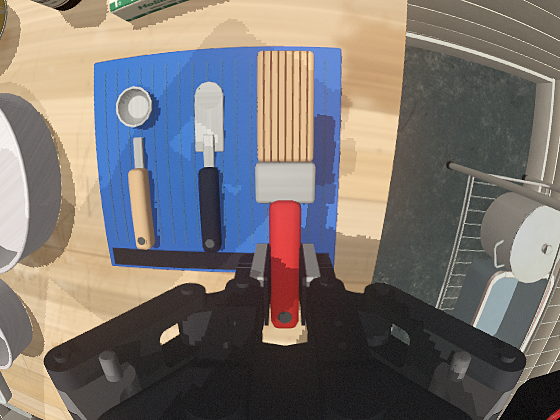

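Emit:
{"op": "move_arm", "data": {
  "deltas": [5, 40, 0.5, 1, 0, 0, 0, 5, 40, 0, 0, 0, 0, 0, 5, 12, 0, 0, 0, 0, 0, 5, 0, 0, 0, 0, 0, 0, 5, 0, 0, 0, 0, 0, 0]
}}

```text
t: 17.8
tcp_pos: [0.6158, -0.2401, 0.0126]
tool_rot: [0.478, 0.521, -0.478, 0.521]
force: [0.6, 0.1, 0.0]
finger_gap: 0.15
```

Emit:
{"op": "move_arm", "data": {
  "deltas": [5, 2, 0, 0, 0, 0, 0, 5, 0, 0, 0, 0, 0, 0]
}}

```text
t: 18.0
tcp_pos: [0.6164, -0.2401, 0.0111]
tool_rot: [0.478, 0.521, -0.478, 0.522]
force: [-0.2, -0.7, -0.5]
finger_gap: 0.149
```

Emit:
{"op": "move_arm", "data": {
  "deltas": [5, 2, 0, 0, 0, 0, 0, 5, 0, 0, 0, 0, 0, 0]
}}

```text
t: 18.2
tcp_pos: [0.616, -0.2398, 0.0083]
tool_rot: [0.478, 0.521, -0.478, 0.522]
force: [0.3, -0.1, -0.3]
finger_gap: 0.149
```

Emit:
{"op": "move_arm", "data": {
  "deltas": [5, 1.2, 0, 0, 0, 0, 0, 5, 0, 0, 0, 0, 0, 0]
}}

```text
t: 18.4
tcp_pos: [0.6162, -0.2399, 0.0077]
tool_rot: [0.478, 0.521, -0.478, 0.522]
force: [-1.0, 1.3, 3.5]
finger_gap: 0.149
```

Emit:
{"op": "move_arm", "data": {
  "deltas": [20, -1, 0, 0, 0, 0, 0, 30, 0, 0, 0, 0, 0, 0, 30, 0, 0, 0, 0, 0, 0, 30, -15, 0, 0, 0, 0, 0, 30, -45, 0, 0, 0, 0, 0, 30, -50, 0, 0, 0, 0, 0, 30, -50, 0, 0, 0, 0, 0, 30, -30, -20, -40, 0, 0, 0, 30, 0, -20, -40, 0, 0, 0, 30, 0, 0, 0, 0, 0, 0]
}}

```text
t: 19.4
tcp_pos: [0.5665, -0.1611, 0.1975]
tool_rot: [0.477, 0.524, -0.477, 0.52]
force: [-0.3, -0.2, -1.3]
finger_gap: 0.353
```

```bash
python3 - <<'E'
from h import *
s=manip.sense();print(s["tcp_pos"])
d,W=snap("wrist","w11");np.savez("w11.npz",**d)
RD=lambda h,x,y,z:(h[...,1]>170)&((h[...,0]<8)|(h[...,0]>172))&(x>.5)&(x<.75)&(y<-.12)&(y>-.35)&(z>.008)&(z<.04)
SPm=lambda h,x,y,z:(h[...,1]>90)&(h[...,0]<25)&(z>.014)&(x>.55)&(x<.66)&(y<-.09)&(y>-.16)&(z<.03)
KN=lambda h,x,y,z:(h[...,2]<75)&(z>0.014)&(z<.03)&(x>.55)&(x<.66)&(y<-.14)&(y>-.21)
for n,c in [("mat",B),("brush",RD),("spoon",SPm),("knife",KN)]: print(n,handle(d,W,c))
print("large",rim(W,(.621,.051),.086))
for n in ["scene","side"]:
    d,W=snap(n,n+"11");print(n,"small",rim(W,(.445,-.103),.028),"med",rim(W,(.442,.11),.056),"large",rim(W,(.621,.051),.086))
E
```

```text
[ 0.56651612 -0.16110489  0.19752272]
mat (array([ 648.4, -207.9]), array([150.2,  50.9]), 7.0, 0.0049, 4262)
brush (array([ 606.5, -235.6]), array([48.7, 12.5]), 17.5, 0.0197, 222)
spoon (array([ 605.4, -124.8]), array([62.8, 12.8]), 5.0, 0.0203, 643)
knife (array([ 610.2, -181.9]), array([63.2, 13.2]), 5.5, 0.0203, 750)
large (array([0.62183306, 0.05092652, 0.08384118]), 2500)
scene small (array([ 0.44511372, -0.10003783,  0.02714502]), 186) med (array([0.44224598, 0.11328416, 0.0553101 ]), 491) large (array([0.62098057, 0.052329  , 0.08408395]), 593)
side small (array([ 0.44550824, -0.10378396,  0.02755054]), 244) med (array([0.44247534, 0.10922616, 0.05549642]), 318) large (array([0.62105756, 0.04844774, 0.08427985]), 535)
```

View pics/w11.png

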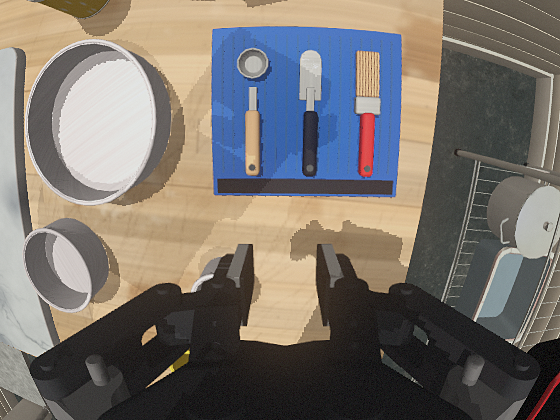

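Emit:
{"op": "move_arm", "data": {
  "deltas": [30, 6, -23, -39, 0, 0, 0, 30, 6, -23, -39, 0, 0, 0, 30, 6, -23, -39, 0, 0, 0, 30, 6, -23, -39, 0, 0, 0, 30, 6, -23, -39, 0, 0, 0, 30, 6, -23, -39, 0, 0, 0, 30, 0, 0, 0, 5, 0, 0, 30, 0, 0, 0, 0, 0, 0]
}}

```text
t: 20.35
tcp_pos: [0.4137, 0.0548, 0.1597]
tool_rot: [0.5, 0.5, -0.499, 0.501]
force: [0.8, -0.6, 0.3]
finger_gap: 0.347
```

```bash
python3 - <<'E'
from h import *
d,W=snap("wrist","w12");np.savez("w12.npz",**d); s=manip.sense();print(s["tcp_pos"],s["q"])
for z in [(.046,.056),(.043,.053)]:
  print("med",rim(W,(.442,.111),.056,*z),rim(W,(.621,.051),.086,*z))
print(plan([.4424,.0572,.07],down(-90)))
E
```

```text
[0.41480709 0.05415464 0.15986047] [-1.38568470e-01  3.79705210e-01  2.00853030e+00 -3.40914003e-04
  7.51077968e-01  1.43039595e+00]
med (array([0.44314899, 0.11285078, 0.05488507]), 3024) (array([0.62068135, 0.05245184, 0.08385136]), 1433)
med (array([0.4432253 , 0.11272318, 0.05469621]), 3197) (array([0.62058624, 0.05250345, 0.0837575 ]), 1384)
(array([89.91997503, 27.39925932, -3.03736103]), array([ 0.11922321,  0.03137231, -0.12746326]))
```

View pics/w12.png

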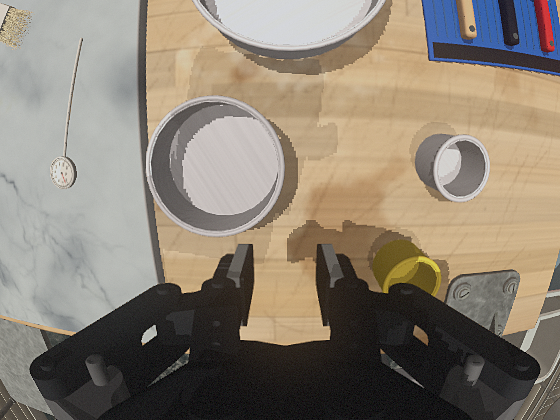

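Emit:
{"op": "move_arm", "data": {
  "deltas": [30, 0, 28, -4, 0, 0, 0, 30, 45, 0, 0, 0, 0, 0, 30, 45, 0, 0, 0, 0, 0, 30, 0, 0, 0, 0, 0, 0, 30, 0, 0, 0, 0, 0, 0]
}}

```text
t: 20.9
tcp_pos: [0.4415, 0.0578, 0.0692]
tool_rot: [-0.5, -0.5, 0.501, -0.499]
force: [-0.7, -0.2, 0.6]
finger_gap: 0.353
```

```bash
python3 - <<'E'
from h import *
d,W=snap("wrist","w13");np.savez("w13.npz",**d); s=manip.sense();print(s["tcp_pos"])
print("med",rim(W,(.443,.1125),.056))
print(plan([.443,.0583,.018],down(-90)))
E
```

```text
[0.44240435 0.05784385 0.07070746]
med (array([0.44372067, 0.11273829, 0.05471011]), 4705)
(array([52.70841996,  0.48921639, -0.47142515]), array([-0.00980215,  0.01650713, -0.11560716]))
```

View pics/w13.png

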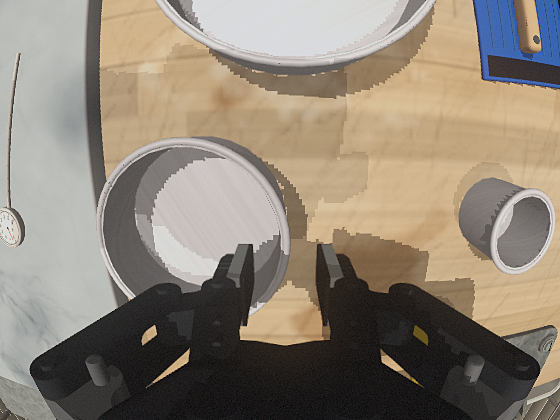

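Emit:
{"op": "move_arm", "data": {
  "deltas": [30, 25, 0.5, -0.5, 0, 0, 0, 30, 27, 0, 0, 0, 0, 0, 30, 0, 0, 0, 0, 0, 0, 30, 0, 0, 0, 0, 0, 0, 0, 0, 0, 0, 0, 0, 0, 0, 0, 0, 0, 0, 0, 0, 0, 0, 0, 0, 0, 0, 0, 0, 0, 0, 0, 0, 0, 0, 0, 0, 0, 0, 0, 0, 0],
  "force": 70
}}

```text
t: 21.85
tcp_pos: [0.4425, 0.0591, 0.0198]
tool_rot: [0.501, 0.499, -0.499, 0.501]
force: [-0.5, 0.3, 10.6]
finger_gap: 0.02
```

```bash
python3 - <<'E'
from h import *
s=manip.sense();print(s["tcp_pos"],s["finger_gap"],s["force"])
for n in ["scene","side"]:
    d,W=snap(n,n+"14"); print(n,rim(W,(.442,.111),.056))
E
```

```text
[0.44249886 0.05909839 0.01976136] 0.020250870804863444 [-0.48149281  0.26687417 10.57822278]
scene (array([0.44319103, 0.11298882, 0.05524773]), 406)
side (array([0.44307229, 0.10852786, 0.05537355]), 248)
```

View pics/side14.png

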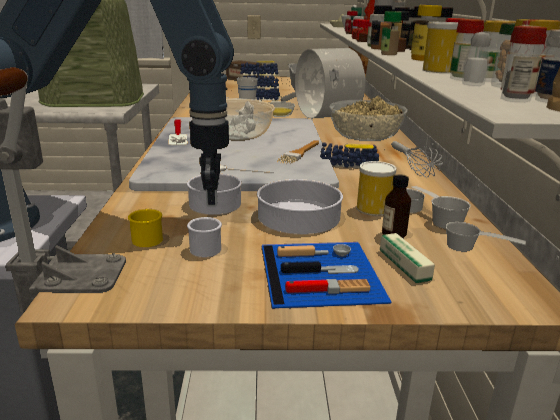

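Emit:
{"op": "move_arm", "data": {
  "deltas": [0, -10, 0, 0, 0, 0, 0, 0, -20, 0, 0, 0, 0, 0, 0, -30, 0, 0, 0, 0, 0, 0, -40, 0, 0, 0, 0, 0, 0, 0, 0, 0, 0, 0, 0, 0, 0, 0, 0, 0, 0, 0]
}}

```text
t: 22.55
tcp_pos: [0.4417, 0.0592, 0.1191]
tool_rot: [0.5, 0.499, -0.499, 0.501]
force: [-0.4, -0.3, -1.9]
finger_gap: 0.02
```

```bash
cat >> h.py <<'E'
def rim3(W,c,r,z,tolr=.012,tolz=.012):
    """plane fit of rim of tin near height z: returns circle + tilt"""
    x,y,zz=np.moveaxis(W,-1,0)
    m=(np.abs(zz-z)<tolz)&(np.abs(np.hypot(x-c[0],y-c[1])-r)<tolr); p=W[m]
    # top envelope per angle
    a=np.arctan2(p[:,1]-c[1],p[:,0]-c[0]); b=((a+np.pi)/(2*np.pi)*48).astype(int); T=[]
    for i in range(48):
        q=p[b==i]
        if len(q)>2: T.append(q[np.argsort(q[:,2])[-max(2,len(q)//5):]].mean(0))
    T=np.array(T); A=np.c_[T[:,:2],np.ones(len(T))]
    s=least_squares(lambda v:A@v-T[:,2],[0,0,z],loss="soft_l1",f_scale=.001).x
    top=np.abs(p[:,2]-(np.c_[p[:,:2],np.ones(len(p))]@s))<.004; q=p[top]
    f=least_squares(lambda v:np.hypot(q[:,0]-v[0],q[:,1]-v[1])-v[2],[*c,r],loss="soft_l1",f_scale=.002).x
    return "c",np.round(f,4),"z",round(float(s@[f[0],f[1],1]),4),"tilt deg x,y",np.round(np.degrees(s[:2]),1),len(T)
E
python3 - <<'E'
from h import *
s=manip.sense();print(s["tcp_pos"],s["finger_gap"],s["force"])
for n in ["wrist","scene","side"]:
    d,W=snap(n,n+"15"); print(n,rim3(W,(.442,.112),.056,.148,tolz=.025),rim3(W,(.621,.051),.086,.05))
E
```

```text
[0.44174302 0.05915707 0.11908136] 0.020484442930107413 [-0.40765199 -0.26570532 -1.92362735]
wrist ('c', array([0.4442, 0.1125, 0.0546]), 'z', 0.1515, 'tilt deg x,y', array([ 0.3, -1.2]), 35) ('c', array([0.6208, 0.0525, 0.0837]), 'z', 0.0519, 'tilt deg x,y', array([-0.6,  0.1]), 21)
scene ('c', array([0.4417, 0.1131, 0.0553]), 'z', 0.1508, 'tilt deg x,y', array([-0.3, -0.5]), 47) ('c', array([0.6212, 0.0521, 0.0841]), 'z', 0.0531, 'tilt deg x,y', array([0.1, 0.2]), 47)
side ('c', array([0.4414, 0.1084, 0.0556]), 'z', 0.1479, 'tilt deg x,y', array([-0.3, -0.4]), 41) ('c', array([0.6211, 0.0485, 0.0843]), 'z', 0.0513, 'tilt deg x,y', array([ 0. , -0.1]), 48)
```

View pics/side15.png

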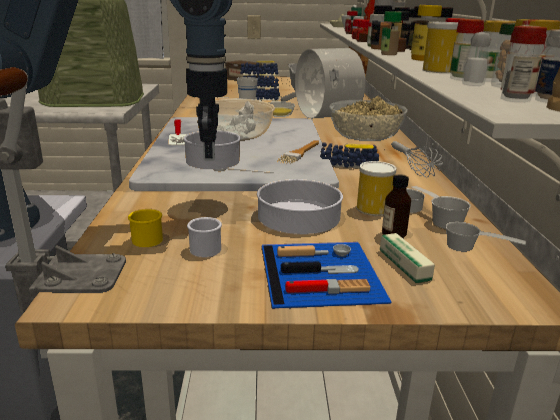

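View pics/wrist15.png

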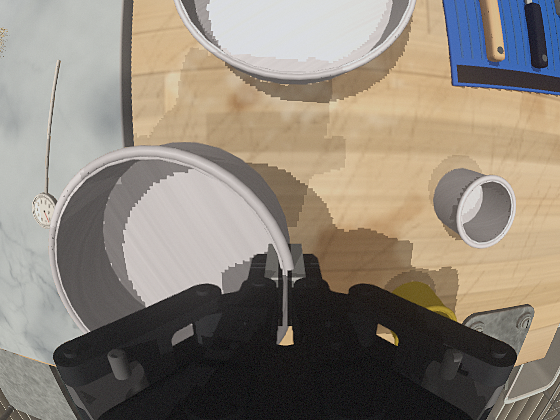

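Emit:
{"op": "move_arm", "data": {
  "deltas": [0, 0, 20, 7, 0, 0, 0, 0, 0, 35, 12, 0, 0, 0, 0, 0, 40, 13, 0, 0, 0, 0, 0, 40, 13.5, 0, 0, 0, 0, 0, 30, 10, 0, 0, 0, 0, 0, 14.3, 5, 0, 0, 0, 0, 0, 0, 0, 0, 0, 0, 0, 20, 0, 0, 0, 0, 0, 0, 0, 0, 0, 0, 0, 0, 0, 0, 0, 0, 0, 0, 0]
}}

```text
t: 23.7
tcp_pos: [0.6184, -0.0006, 0.0965]
tool_rot: [0.499, 0.502, -0.501, 0.499]
force: [-0.1, 0.5, -1.3]
finger_gap: 0.021
```

```bash
python3 - <<'E'
from h import *
s=manip.sense();print(s["tcp_pos"],s["finger_gap"],s["force"])
for n in ["wrist","scene","side"]:
    d,W=snap(n,n+"16"); print(n,rim3(W,(.621,.051),.056,.13,tolz=.02),rim3(W,(.621,.051),.086,.05))
E
```

```text
[ 6.18389273e-01 -5.77461230e-04  9.64576253e-02] 0.02053841733946611 [-0.1023363   0.51801141 -1.32291344]
wrist ('c', array([0.621 , 0.0528, 0.0546]), 'z', 0.1292, 'tilt deg x,y', array([-0.6, -1.2]), 34) ('c', array([0.6224, 0.052 , 0.0836]), 'z', 0.0525, 'tilt deg x,y', array([ 0. , -0.1]), 24)
scene ('c', array([0.6199, 0.0532, 0.0553]), 'z', 0.1303, 'tilt deg x,y', array([-0.5, -0.4]), 47) ('c', array([0.6211, 0.052 , 0.0843]), 'z', 0.0534, 'tilt deg x,y', array([-0.1,  0.1]), 36)
side ('c', array([0.6207, 0.0481, 0.0558]), 'z', 0.1291, 'tilt deg x,y', array([-0.2, -0.8]), 40) ('c', array([0.621 , 0.0482, 0.0843]), 'z', 0.0512, 'tilt deg x,y', array([ 0. , -0.2]), 39)
```

View pics/side16.png

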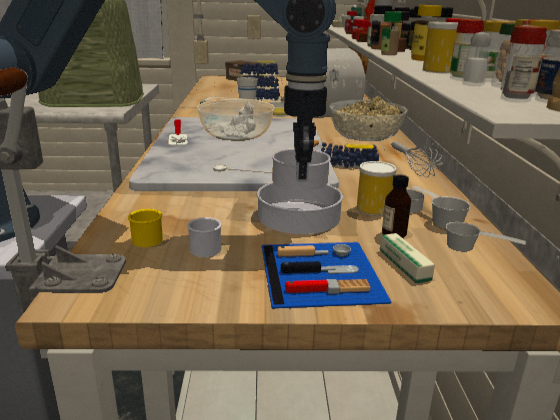

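View pics/scene16.png

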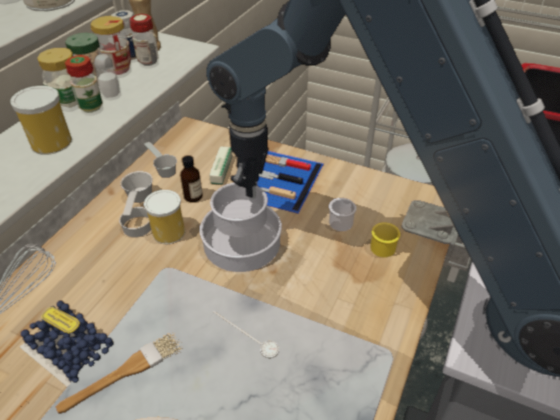

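Emit:
{"op": "move_arm", "data": {
  "deltas": [0, 0, 1, 0.6, 0, 0, 0, 0, 20, 0, 0, 0, 0, 0, 0, 25, 0, 0, 0, 0, 0, 0, 17, 0, 0, 0, 0, 0, 0, 5, 0, 0, 0, 0, 0, 0, 0, 0, 0, 0, 0, 0, 0, 0, 0, 0, 0, 0, 0]
}}

```text
t: 24.55
tcp_pos: [0.6226, -0.002, 0.0318]
tool_rot: [0.5, 0.5, -0.5, 0.501]
force: [-0.2, 0.4, -1.7]
finger_gap: 0.022
```

```bash
python3 - <<'E'
from h import *
s=manip.sense();print(s["tcp_pos"],s["finger_gap"],s["force"])
for n in ["wrist","scene","side"]:
    d,W=snap(n,n+"17"); print(n,rim3(W,(.621,.051),.056,.06,tolz=.015),rim3(W,(.621,.051),.086,.05))
E
```

```text
[ 0.62256147 -0.00200133  0.03176074] 0.022456225994800117 [-0.18835205  0.35066805 -1.6987352 ]
wrist ('c', array([0.625 , 0.0514, 0.0546]), 'z', 0.0645, 'tilt deg x,y', array([-0.3, -1.2]), 33) ('c', array([0.6226, 0.0518, 0.0834]), 'z', 0.052, 'tilt deg x,y', array([ 0.3, -0.1]), 31)
scene ('c', array([0.6232, 0.0519, 0.0554]), 'z', 0.0649, 'tilt deg x,y', array([-0.2,  0.3]), 46) ('c', array([0.6209, 0.0521, 0.0841]), 'z', 0.0533, 'tilt deg x,y', array([-0. , -0.1]), 44)
side ('c', array([0.623 , 0.0473, 0.0555]), 'z', 0.0632, 'tilt deg x,y', array([-0.1, -0.6]), 42) ('c', array([0.621 , 0.0486, 0.0842]), 'z', 0.0514, 'tilt deg x,y', array([0.1, 0.1]), 40)
```

View pics/wrist17.png

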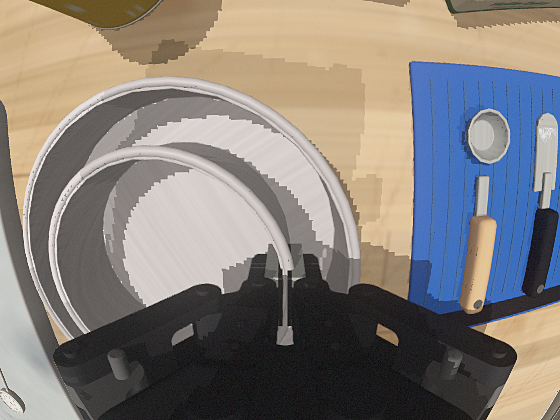

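Emit:
{"op": "move_arm", "data": {
  "deltas": [0, 0, -2.2, -0.4, 0, 0, 0, 0, 3, 0, 0, 0, 0, 0, 0, 0, 0, 0, 0, 0, 0, 0, 0, 0, 0, 0, 0, 0]
}}

```text
t: 25.1
tcp_pos: [0.6194, -0.0015, 0.0277]
tool_rot: [0.5, 0.5, -0.5, 0.5]
force: [-1.0, 0.0, -1.8]
finger_gap: 0.019
```

```bash
python3 - <<'E'
from h import *
s=manip.sense();print(s["tcp_pos"],s["finger_gap"],s["force"])
for n in ["wrist","scene","side"]:
    d,W=snap(n); print(n,rim3(W,(.621,.051),.056,.06,tolz=.015),rim3(W,(.621,.051),.086,.05))
E
```

```text
[ 0.61937665 -0.00145283  0.0276692 ] 0.018912643886222158 [-0.98112802  0.00690843 -1.78308335]
wrist ('c', array([0.6218, 0.052 , 0.0546]), 'z', 0.0605, 'tilt deg x,y', array([-0.4, -1.1]), 34) ('c', array([0.6226, 0.0518, 0.0834]), 'z', 0.052, 'tilt deg x,y', array([ 0.3, -0.1]), 31)
scene ('c', array([0.6199, 0.0524, 0.0553]), 'z', 0.0608, 'tilt deg x,y', array([-0.3, -0.2]), 44) ('c', array([0.6212, 0.0521, 0.0843]), 'z', 0.0534, 'tilt deg x,y', array([-0.1, -0. ]), 43)
side ('c', array([0.62  , 0.0475, 0.0558]), 'z', 0.0593, 'tilt deg x,y', array([-0.2, -0.8]), 42) ('c', array([0.621 , 0.0487, 0.0844]), 'z', 0.0513, 'tilt deg x,y', array([0. , 0.1]), 44)
```

Emit:
{"op": "move_arm", "data": {
  "deltas": [0, 2, 0.7, -0.2, 0, 0, 0, 0, 0, 0, 0, 0, 0, 0, 0, 1.5, 0, 0, 0, 0, 0, 0, 0, 0, 0, 0, 0, 0]
}}

```text
t: 25.65
tcp_pos: [0.6203, -0.0013, 0.0241]
tool_rot: [0.5, 0.5, -0.5, 0.5]
force: [0.4, -0.5, -1.8]
finger_gap: 0.027
```

```bash
python3 - <<'E'
from h import *
s=manip.sense();print(s["tcp_pos"],s["finger_gap"],s["force"])
for n in ["wrist","scene","side"]:
    d,W=snap(n); print(n,rim3(W,(.621,.051),.056,.06,tolz=.015),rim3(W,(.621,.051),.086,.05))
E
```

```text
[ 0.62026532 -0.00128447  0.02413676] 0.02664562662426647 [ 0.36420001 -0.49720367 -1.83233822]
wrist ('c', array([0.6227, 0.0522, 0.0546]), 'z', 0.0572, 'tilt deg x,y', array([-0.7, -1. ]), 33) ('c', array([0.6226, 0.0518, 0.0834]), 'z', 0.052, 'tilt deg x,y', array([ 0.4, -0.1]), 30)
scene ('c', array([0.6206, 0.0527, 0.0554]), 'z', 0.0576, 'tilt deg x,y', array([-0.4, -0. ]), 43) ('c', array([0.621 , 0.0521, 0.0842]), 'z', 0.0533, 'tilt deg x,y', array([0.1, 0.2]), 44)
side ('c', array([0.6206, 0.0478, 0.0558]), 'z', 0.0559, 'tilt deg x,y', array([-0.4, -0.9]), 42) ('c', array([0.621 , 0.0485, 0.0844]), 'z', 0.0514, 'tilt deg x,y', array([0.1, 0. ]), 44)
```

Centred within half a millimetre. Finish lowering.

Emit:
{"op": "move_arm", "data": {
  "deltas": [0, 1, 0, 0, 0, 0, 0, 0, 0, 0, 0, 0, 0, 0]
}}

```text
t: 26.0
tcp_pos: [0.6202, -0.0013, 0.0239]
tool_rot: [0.5, 0.5, -0.5, 0.5]
force: [-2.0, -0.7, 3.4]
finger_gap: 0.021
```

Emit:
{"op": "move_arm", "data": {
  "deltas": [6, 0, 0, 0, 0, 0, 0, 12, 0, 0, 0, 0, 0, 0, 13, 0, 0, 0, 0, 0, 0, 13, 0, 0, 0, 0, 0, 0]
}}

```text
t: 26.4
tcp_pos: [0.6202, -0.0012, 0.0232]
tool_rot: [0.5, 0.5, -0.5, 0.5]
force: [-0.3, 0.9, 0.5]
finger_gap: 0.152
```

```bash
python3 - <<'E'
from h import *
s=manip.sense();print(s["tcp_pos"],s["finger_gap"],s["force"])
for n in ["wrist","scene","side"]:
    d,W=snap(n,n+"18"); print(n,rim3(W,(.621,.051),.056,.055,tolz=.01),rim3(W,(.621,.051),.086,.05))
E
```

```text
[ 0.6202363  -0.00123446  0.0231818 ] 0.15217855202940175 [-0.27636798  0.86386988  0.48366106]
wrist ('c', array([0.6223, 0.0518, 0.0548]), 'z', 0.0565, 'tilt deg x,y', array([ 0.1, -0.5]), 34) ('c', array([0.6226, 0.0518, 0.0834]), 'z', 0.0521, 'tilt deg x,y', array([ 0.3, -0.2]), 30)
scene ('c', array([0.6207, 0.0519, 0.0557]), 'z', 0.0575, 'tilt deg x,y', array([-0.4, -0. ]), 43) ('c', array([0.6211, 0.0519, 0.0842]), 'z', 0.0533, 'tilt deg x,y', array([ 0.1, -0. ]), 44)
side ('c', array([0.6206, 0.0485, 0.0555]), 'z', 0.0553, 'tilt deg x,y', array([-0.1, -0.1]), 42) ('c', array([0.6209, 0.0484, 0.0843]), 'z', 0.0515, 'tilt deg x,y', array([ 0.1, -0. ]), 44)
```

View pics/wrist18.png

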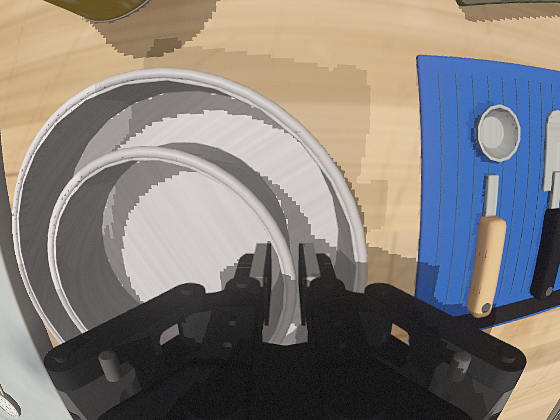

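Emit:
{"op": "move_arm", "data": {
  "deltas": [13, -8, 0, 0, 0, 0, 0, 13, -15, 0, 0, 0, 0, 0, 13, -30, 0, 0, 0, 0, 0, 13, -40, 0, 0, 0, 0, 0, 30, -50, 0, 0, 0, 0, 0, 80, 0, -43, 20, 0, 0, 0, 80, 0, -43, 20, 0, 0, 0, 80, 0, -43, 20, 0, 0, 0, 80, 0, -43, 20, 0, 0, 0, 80, 0, -43, 20, 0, 0, 0]
}}

```text
t: 27.55
tcp_pos: [0.404, -0.1019, 0.1676]
tool_rot: [0.5, 0.499, -0.499, 0.501]
force: [-0.1, -1.2, -0.5]
finger_gap: 0.938
```

Emit:
{"op": "move_arm", "data": {
  "deltas": [80, 0, 0, 0, 0, 0, 0, 80, 0, 0, 0, 0, 0, 0]
}}

```text
t: 27.75
tcp_pos: [0.4052, -0.1021, 0.1675]
tool_rot: [0.501, 0.499, -0.5, 0.5]
force: [0.1, 0.5, 0.3]
finger_gap: 0.935
```

```bash
python3 - <<'E'
from h import *
s=manip.sense();print(s["tcp_pos"],s["finger_gap"],s["force"])
for n in ["wrist","scene","side"]:
    d,W=snap(n,n+"19"); print(n,"M",rim3(W,(.621,.051),.056,.055,tolz=.01),"L",rim3(W,(.621,.051),.086,.05))
    print("S",rim3(W,(.445,-.101),.028,.05,tolr=.02))
E
```

```text
[ 0.40522931 -0.10212444  0.1675088 ] 0.9347792251644237 [0.13120369 0.53532949 0.25750735]
wrist M ('c', array([0.6206, 0.0514, 0.0554]), 'z', 0.0559, 'tilt deg x,y', array([-0.4,  0.1]), 17) L ('c', array([0.6208, 0.0513, 0.0839]), 'z', 0.0514, 'tilt deg x,y', array([-0.8,  0.1]), 21)
S ('c', array([ 0.4459, -0.1   ,  0.0274]), 'z', 0.0526, 'tilt deg x,y', array([ 0.2, -0. ]), 48)
scene M ('c', array([0.6208, 0.0523, 0.0554]), 'z', 0.0574, 'tilt deg x,y', array([0.2, 0.1]), 48) L ('c', array([0.6211, 0.0521, 0.0842]), 'z', 0.0534, 'tilt deg x,y', array([0.1, 0.3]), 48)
S ('c', array([ 0.4453, -0.1   ,  0.0275]), 'z', 0.0524, 'tilt deg x,y', array([-0.1,  0.2]), 46)
side M ('c', array([0.6205, 0.0489, 0.0555]), 'z', 0.0552, 'tilt deg x,y', array([ 0. , -0.3]), 47) L ('c', array([0.621 , 0.0486, 0.0844]), 'z', 0.0513, 'tilt deg x,y', array([-0., -0.]), 48)
S ('c', array([ 0.4455, -0.1038,  0.0275]), 'z', 0.0511, 'tilt deg x,y', array([-0.1, -0.2]), 46)
```

View pics/wrist19.png

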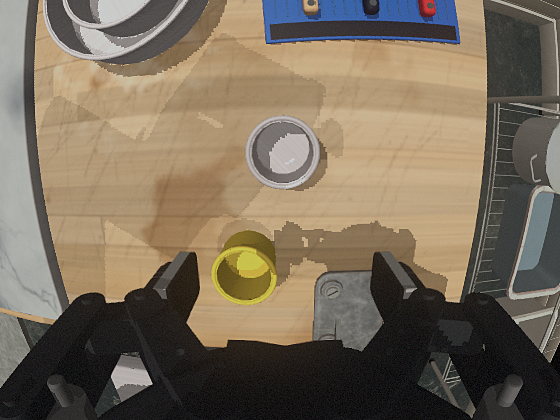

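Emit:
{"op": "move_arm", "data": {
  "deltas": [80, 0, 40.5, -2, 0, 0, 0, 80, 40, 0, 0, 0, 0, 0, 80, 40, 0, 0, 0, 0, 0, 80, 0, 0, 0, 0, 0, 0, 80, 0, 0, 0, 0, 0, 0]
}}

```text
t: 28.4
tcp_pos: [0.4461, -0.0987, 0.0859]
tool_rot: [0.499, 0.501, -0.5, 0.5]
force: [-0.6, -0.1, 0.9]
finger_gap: 0.937
```

```bash
python3 - <<'E'
from h import *
s=manip.sense();print(s["tcp_pos"],s["finger_gap"],s["force"])
for n in ["wrist","side"]:
    d,W=snap(n,n+"20"); 
    print("S",rim3(W,(.445,-.101),.028,.05,tolr=.02))
print(plan([.4455,-.1003,.018],down(-90)))
E
```

```text
[ 0.44605203 -0.09869781  0.08591129] 0.9371863920139398 [-0.57283797 -0.06113813  0.94523743]
S ('c', array([ 0.4465, -0.0999,  0.0273]), 'z', 0.0525, 'tilt deg x,y', array([ 0.2, -0. ]), 48)
S ('c', array([ 0.4455, -0.1039,  0.0275]), 'z', 0.0511, 'tilt deg x,y', array([ 0.4, -0. ]), 46)
(array([69.76583157, -1.80420495,  0.67268161]), array([ 0.07608052,  0.0820223 , -0.16725099]))
```

View pics/wrist20.png

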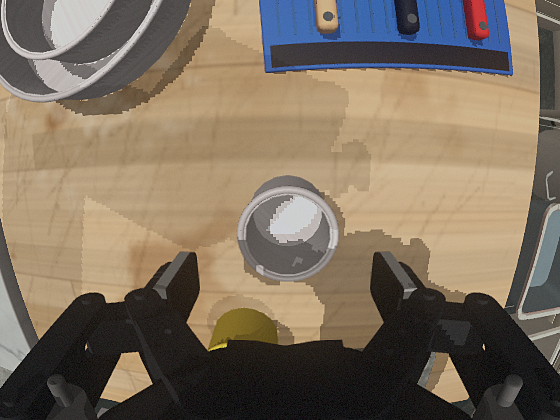

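Emit:
{"op": "move_arm", "data": {
  "deltas": [80, 35, -0.5, 1.2, 0, 0, 0, 80, 31, 0, 0, 0, 0, 0, 80, 0, 0, 0, 0, 0, 0, 60, 0, 0, 0, 0, 0, 0, 50, 0, 0, 0, 0, 0, 0, 45, 0, 0, 0, 0, 0, 0, 45, 0, 0, 0, 0, 0, 0, 45, 0, 0, 0, 0, 0, 0],
  "force": 40
}}

```text
t: 29.3
tcp_pos: [0.4465, -0.1011, 0.0227]
tool_rot: [0.5, 0.499, -0.499, 0.502]
force: [-0.2, -0.8, 7.4]
finger_gap: 0.642
```

```bash
python3 - <<'E'
from h import *
s=manip.sense();print(s["tcp_pos"],s["finger_gap"],s["force"])
for n in ["wrist","side"]:
    d,W=snap(n,n+"21"); 
    print("S",rim3(W,(.445,-.101),.028,.05,tolr=.02))
E
```

```text
[ 0.44652427 -0.10114531  0.02267802] 0.6421484968363134 [-0.21906052 -0.79447602  7.35328869]
S ('c', array([ 0.4471, -0.1006,  0.0273]), 'z', 0.0527, 'tilt deg x,y', array([ 0.9, -0.1]), 48)
S ('c', array([ 0.4456, -0.1078,  0.0295]), 'z', 0.0516, 'tilt deg x,y', array([ 0.4, -1.5]), 39)
```

View pics/wrist21.png

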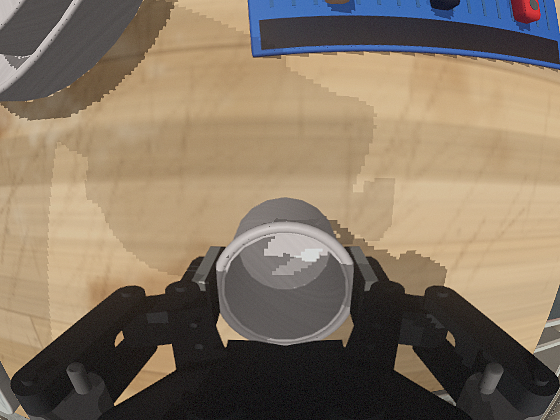

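Emit:
{"op": "move_arm", "data": {
  "deltas": [45, -10, 0, 0, 0, 0, 0, 45, -30, 0, 0, 0, 0, 0, 45, -40, 0, 0, 0, 0, 0, 45, -35, 0, 0, 0, 0, 0, 45, 0, 29, -25.4, 0, 0, 0, 45, 0, 29, -25.4, 0, 0, 0, 45, 0, 29, -25.4, 0, 0, 0, 45, 0, 29, -25.4, 0, 0, 0, 45, 0, 29, -25.4, 0, 0, 0, 45, 0, 29, -25.4, 0, 0, 0]
}}

```text
t: 30.4
tcp_pos: [0.62, 0.0533, 0.1372]
tool_rot: [0.5, 0.5, -0.5, 0.501]
force: [-0.2, -0.6, -1.3]
finger_gap: 0.644
```

Emit:
{"op": "move_arm", "data": {
  "deltas": [45, 15, 0, 0, 0, 0, 0, 45, 0, 0, 0, 0, 0, 0, 45, 0, 0, 0, 0, 0, 0]
}}

```text
t: 30.7
tcp_pos: [0.6181, 0.052, 0.121]
tool_rot: [0.5, 0.5, -0.5, 0.5]
force: [0.3, -0.1, -1.1]
finger_gap: 0.641
```

```bash
python3 - <<'E'
from h import *
s=manip.sense();print(s["tcp_pos"],s["finger_gap"],s["force"]); z=s["tcp_pos"][2]+.03
for n in ["wrist","scene","side"]:
    d,W=snap(n,n+"22"); print(n,"S",rim3(W,(.621,.051),.028,z,tolz=.02),"M",rim3(W,(.621,.051),.056,.054,tolz=.01),"L",rim3(W,(.621,.051),.086,.05))
E
```

```text
[0.61810649 0.05198932 0.12097322] 0.6414083638144159 [ 0.29946372 -0.10770021 -1.05597768]
wrist S ('c', array([0.6188, 0.0524, 0.0272]), 'z', 0.1508, 'tilt deg x,y', array([0.5, 0. ]), 48) M ('c', array([0.622 , 0.0527, 0.0549]), 'z', 0.0564, 'tilt deg x,y', array([0.3, 0. ]), 32) L ('c', array([0.6224, 0.0524, 0.0835]), 'z', 0.0523, 'tilt deg x,y', array([0.1, 0. ]), 33)
scene S ('c', array([0.6189, 0.0536, 0.0297]), 'z', 0.1507, 'tilt deg x,y', array([-3.5, -0.5]), 32) M ('c', array([0.6207, 0.0523, 0.0554]), 'z', 0.0572, 'tilt deg x,y', array([-0.2,  0.3]), 40) L ('c', array([0.6211, 0.052 , 0.0842]), 'z', 0.0533, 'tilt deg x,y', array([-0.,  0.]), 42)
side S ('c', array([0.6167, 0.0463, 0.0281]), 'z', 0.1499, 'tilt deg x,y', array([ 0.1, -0.2]), 39) M ('c', array([0.6204, 0.0486, 0.0555]), 'z', 0.0552, 'tilt deg x,y', array([-0. , -0.1]), 47) L ('c', array([0.6209, 0.0485, 0.0844]), 'z', 0.0515, 'tilt deg x,y', array([0.1, 0.1]), 48)
```

View pics/side22.png

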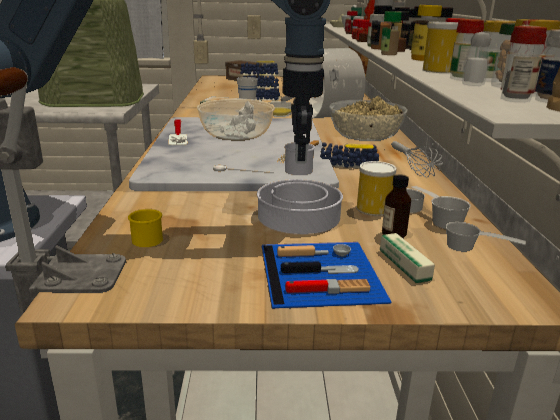

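View pics/wrist22.png

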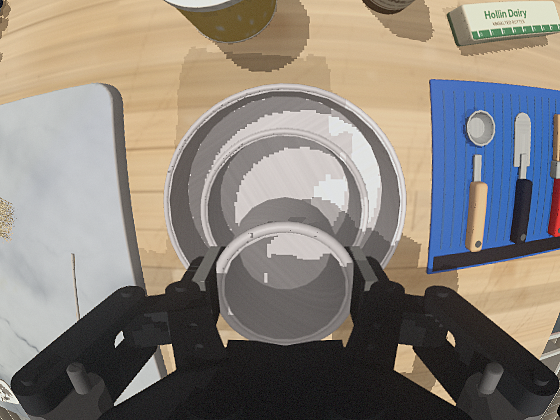

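Emit:
{"op": "move_arm", "data": {
  "deltas": [45, 0, 3.3, 0.2, 0, 0, 0, 45, 25, 0, 0, 0, 0, 0, 45, 30, 0, 0, 0, 0, 0, 45, 15, 0, 0, 0, 0, 0, 45, 0, 0, 0, 0, 0, 0, 45, 0, 0, 0, 0, 0, 0]
}}

```text
t: 31.45
tcp_pos: [0.6229, 0.0515, 0.0506]
tool_rot: [0.5, 0.5, -0.5, 0.5]
force: [0.4, -0.3, -0.9]
finger_gap: 0.638
```

```bash
cat > c.py <<'E'
from h import *
s=manip.sense();print(s["tcp_pos"],s["finger_gap"],s["force"]); z=s["tcp_pos"][2]+.03
for n in ["wrist","scene","side"]:
    d,W=snap(n,n+"23"); print(n,"S",rim3(W,(.621,.051),.028,z,tolz=.015),"M",rim3(W,(.621,.051),.056,.054,tolz=.01),"L",rim3(W,(.621,.051),.086,.05))
E
python3 c.py
```

```text
[0.62293218 0.05153045 0.05063097] 0.638322965411388 [ 0.37689284 -0.28543416 -0.93475768]
wrist S ('c', array([0.6236, 0.052 , 0.0272]), 'z', 0.0805, 'tilt deg x,y', array([0.7, 0.1]), 48) M ('c', array([0.6227, 0.0527, 0.0545]), 'z', 0.0559, 'tilt deg x,y', array([ 1.1, -0. ]), 35) L ('c', array([0.6228, 0.0525, 0.0832]), 'z', 0.052, 'tilt deg x,y', array([ 0.4, -0. ]), 31)
scene S ('c', array([0.6264, 0.0532, 0.0317]), 'z', 0.0898, 'tilt deg x,y', array([16.9, -3.4]), 30) M ('c', array([0.6206, 0.0525, 0.0554]), 'z', 0.0573, 'tilt deg x,y', array([0.3, 0.3]), 36) L ('c', array([0.6211, 0.052 , 0.0843]), 'z', 0.0533, 'tilt deg x,y', array([-0.1,  0.2]), 41)
side S ('c', array([0.6218, 0.0464, 0.0285]), 'z', 0.0802, 'tilt deg x,y', array([-0.3,  0.1]), 38) M ('c', array([0.6205, 0.0487, 0.0555]), 'z', 0.0553, 'tilt deg x,y', array([-0.1, -0.1]), 39) L ('c', array([0.6209, 0.0481, 0.0841]), 'z', 0.0514, 'tilt deg x,y', array([0., 0.]), 43)
```

Emit:
{"op": "move_arm", "data": {
  "deltas": [45, 10, -1, -0.6, 0, 0, 0, 45, 6, 0, 0, 0, 0, 0, 45, 0, 0, 0, 0, 0, 0, 45, 0, 0, 0, 0, 0, 0]
}}

```text
t: 32.0
tcp_pos: [0.6212, 0.0524, 0.0339]
tool_rot: [0.5, 0.5, -0.5, 0.5]
force: [0.5, -0.4, -1.6]
finger_gap: 0.639
```

```bash
python3 c.py
```

```text
[0.62119576 0.05239805 0.03389114] 0.6387977298952617 [ 0.51284405 -0.44804285 -1.5806259 ]
wrist S ('c', array([0.6218, 0.0528, 0.0272]), 'z', 0.0638, 'tilt deg x,y', array([0.6, 0.1]), 48) M ('c', array([0.6225, 0.0527, 0.0546]), 'z', 0.0552, 'tilt deg x,y', array([ 2. , -0.1]), 29) L ('c', array([0.6227, 0.0525, 0.0833]), 'z', 0.0522, 'tilt deg x,y', array([ 0.2, -0. ]), 33)
scene S ('c', array([0.6238, 0.0536, 0.031 ]), 'z', 0.0687, 'tilt deg x,y', array([ 9.6, -4.3]), 28) M ('c', array([0.6207, 0.0524, 0.0554]), 'z', 0.0573, 'tilt deg x,y', array([0.1, 0. ]), 36) L ('c', array([0.6211, 0.0522, 0.0842]), 'z', 0.0534, 'tilt deg x,y', array([ 0.1, -0.1]), 42)
side S ('c', array([0.62  , 0.0469, 0.0281]), 'z', 0.0627, 'tilt deg x,y', array([-0.5, -0.3]), 37) M ('c', array([0.6205, 0.0487, 0.0554]), 'z', 0.0554, 'tilt deg x,y', array([-0.1,  0.1]), 43) L ('c', array([0.621 , 0.0483, 0.0844]), 'z', 0.0515, 'tilt deg x,y', array([0.1, 0. ]), 46)
```

View pics/wrist23.png

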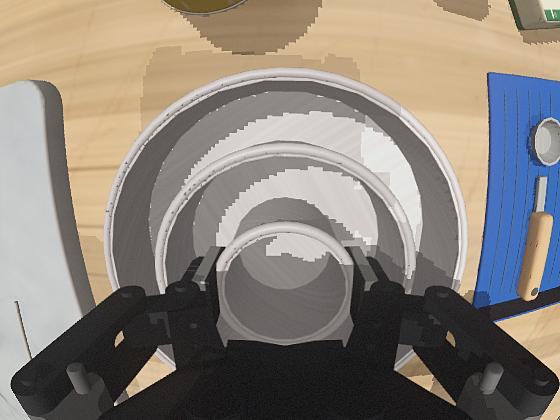

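Emit:
{"op": "move_arm", "data": {
  "deltas": [45, 2, 0.5, 0, 0, 0, 0, 45, 0, 0, 0, 0, 0, 0, 45, 1, 0, 0, 0, 0, 0, 45, 0, 0, 0, 0, 0, 0]
}}

```text
t: 32.55
tcp_pos: [0.6219, 0.0523, 0.0312]
tool_rot: [0.5, 0.5, -0.5, 0.5]
force: [0.6, -0.2, -0.7]
finger_gap: 0.64
```

Emit:
{"op": "move_arm", "data": {
  "deltas": [45, 1, 0, 0, 0, 0, 0, 45, 0, 0, 0, 0, 0, 0]
}}

```text
t: 32.75
tcp_pos: [0.6219, 0.0524, 0.0308]
tool_rot: [0.5, 0.5, -0.5, 0.5]
force: [-1.2, 0.7, 4.0]
finger_gap: 0.637
```

Emit:
{"op": "move_arm", "data": {
  "deltas": [58, 0, 0, 0, 0, 0, 0, 62, 0, 0, 0, 0, 0, 0, 65, 0, 0, 0, 0, 0, 0, 65, 0, 0, 0, 0, 0, 0]
}}

```text
t: 33.15
tcp_pos: [0.622, 0.0523, 0.0301]
tool_rot: [0.5, 0.5, -0.5, 0.5]
force: [-0.8, 0.8, -1.2]
finger_gap: 0.76
```

```bash
python3 c.py
```

```text
[0.6219581  0.05234259 0.03011146] 0.7598505064908787 [-0.8264534   0.83130183 -1.19736868]
wrist S ('c', array([0.6224, 0.0528, 0.0275]), 'z', 0.0606, 'tilt deg x,y', array([ 1.1, -0.3]), 48) M ('c', array([0.623 , 0.0526, 0.0542]), 'z', 0.0551, 'tilt deg x,y', array([ 2.2, -0. ]), 29) L ('c', array([0.6226, 0.0525, 0.0833]), 'z', 0.0523, 'tilt deg x,y', array([ 0.1, -0. ]), 33)
scene S ('c', array([0.6279, 0.0516, 0.0345]), 'z', 0.0689, 'tilt deg x,y', array([15.3, -3.4]), 26) M ('c', array([0.6205, 0.0522, 0.0553]), 'z', 0.0573, 'tilt deg x,y', array([-0.2,  0.5]), 36) L ('c', array([0.6211, 0.0521, 0.0842]), 'z', 0.0535, 'tilt deg x,y', array([0. , 0.1]), 42)
side S ('c', array([0.6204, 0.0489, 0.0287]), 'z', 0.0591, 'tilt deg x,y', array([0.5, 0.2]), 36) M ('c', array([0.6206, 0.0492, 0.0552]), 'z', 0.0554, 'tilt deg x,y', array([ 0. , -0.2]), 44) L ('c', array([0.621 , 0.0485, 0.0843]), 'z', 0.0514, 'tilt deg x,y', array([0.1, 0. ]), 47)
```

View pics/wrist23.png

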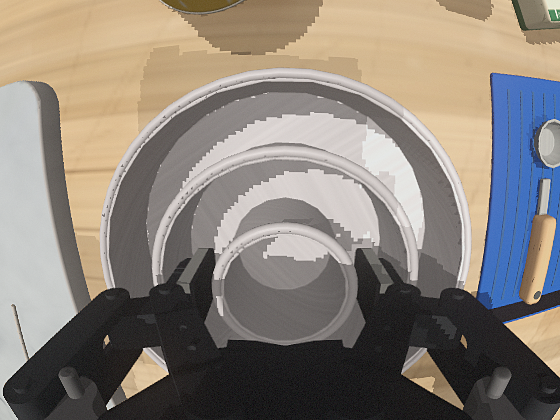

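Emit:
{"op": "move_arm", "data": {
  "deltas": [65, -6, 0, 0, 0, 0, 0, 65, -12, 0, 0, 0, 0, 0, 65, -20, 0, 0, 0, 0, 0, 65, -40, 0, 0, 0, 0, 0, 65, -50, 0, 0, 0, 0, 0, 65, -50, 0, 0, 0, 0, 0, 65, -40, -30, 35, 0, 0, 0, 65, 0, -40, 35, 0, 0, 0, 65, 0, -30, 35, 0, 0, 0, 65, 0, 0, 0, 0, 0, 0]
}}

```text
t: 34.3
tcp_pos: [0.526, -0.0469, 0.2424]
tool_rot: [-0.5, -0.499, 0.502, -0.499]
force: [0.0, 0.0, 0.2]
finger_gap: 0.758
```

```bash
python3 - <<'E'
from h import *
s=manip.sense();print(s["tcp_pos"])
for n in ["wrist","scene","side"]:
    d,W=snap(n,n+"24"); np.savez(n+"24.npz",**d)
    print(n,"S",rim3(W,(.621,.051),.028,.058,tolz=.01,tolr=.015),"M",rim3(W,(.621,.051),.056,.054,tolz=.01),"L",rim3(W,(.621,.051),.086,.05))
d,W=snap("wrist")
hb=lambda h,x,y,z:(h[...,1]>140)&((h[...,0]<8)|(h[...,0]>172))&(x>.55)&(x<.67)&(y<-.2)&(y>-.28)&(z>.010)&(z<.04)
SPm=lambda h,x,y,z:(h[...,1]>90)&(h[...,0]<25)&(z>.014)&(x>.55)&(x<.66)&(y<-.09)&(y>-.16)&(z<.03)
KN=lambda h,x,y,z:(h[...,2]<75)&(z>0.014)&(z<.03)&(x>.55)&(x<.66)&(y<-.14)&(y>-.21)
for n,c in [("mat",B),("brush",hb),("spoon",SPm),("knife",KN)]: print(n,handle(d,W,c))
E
```

```text
[ 0.52595145 -0.04692829  0.24239939]
wrist S ('c', array([0.6207, 0.0522, 0.0274]), 'z', 0.0605, 'tilt deg x,y', array([-0.3, -0.3]), 48) M ('c', array([0.621 , 0.052 , 0.0552]), 'z', 0.0565, 'tilt deg x,y', array([-0.1, -0.2]), 48) L ('c', array([0.6215, 0.0518, 0.0839]), 'z', 0.0524, 'tilt deg x,y', array([-0.1, -0.2]), 48)
scene S ('c', array([0.6202, 0.0527, 0.0274]), 'z', 0.0607, 'tilt deg x,y', array([-0. , -0.1]), 45) M ('c', array([0.6206, 0.0523, 0.0554]), 'z', 0.0573, 'tilt deg x,y', array([0. , 0.1]), 48) L ('c', array([0.621 , 0.0521, 0.0842]), 'z', 0.0532, 'tilt deg x,y', array([-0. ,  0.1]), 48)
side S ('c', array([0.62  , 0.0489, 0.0273]), 'z', 0.0589, 'tilt deg x,y', array([ 0.4, -0.4]), 41) M ('c', array([0.6207, 0.0488, 0.0553]), 'z', 0.0553, 'tilt deg x,y', array([ 0. , -0.1]), 46) L ('c', array([0.621 , 0.0484, 0.0842]), 'z', 0.0514, 'tilt deg x,y', array([-0. ,  0.1]), 48)
mat (array([ 645.4, -206. ]), array([177.3, 148.1]), 3.9, 0.0049, 7714)
brush (array([ 614.6, -238.7]), array([64. , 14.8]), 4.9, 0.0201, 498)
spoon (array([ 604.8, -123.8]), array([62.4, 14.2]), 5.7, 0.0195, 196)
knife (array([ 609.4, -180.7]), array([62.8, 14.6]), 4.7, 0.0202, 530)
```

View pics/wrist24.png

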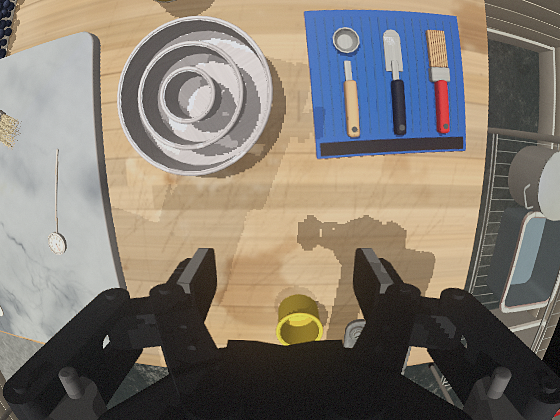

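View pics/side24.png

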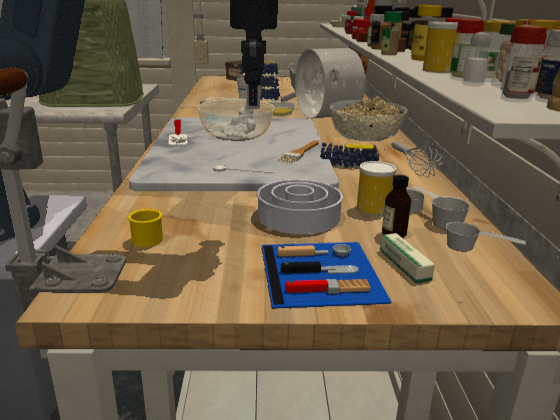

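```bash
python3 -c "
from station import job
print(job.sign_off())"
```

```text
the job is handed in; nothing more can be done
None
```

The job is done and handed in at about 34 s of the 200 s allowed. Sign-off gives no verdict.

- **Utensils:** I lifted the spoon and palette knife out of the large tin and took the brush from the bench. All three lie flat on the mat, handles towards the black band. They measure about 5–6° in yaw against the mat's roughly 5°, are spaced about 57 mm apart, and sit well inside the edges. There was no fork in view.
- **Tins:** I gripped the medium tin by its wall and set it in the large one, then gripped the small tin across and set it in the medium.
    - Rim circles put the centres within about 0.5 mm (medium to large) and 0.7 mm (small to medium).
    - The rims step up by about 4 mm each, so each tin stands on the floor of the next. Measured tilt is under 0.6°, and the large tin did not shift.

**Checks that disagreed:**
- The side camera reads y about 3.5 mm lower than the scene and wrist cameras, so I judged the centring within each view.
- One early check of the brush on the mat gave an angle of 17.5°, because part of its handle was missed. The final check gave 4.9°, and the pictures agree.
- The first grip on the knife was too high, so I gripped it again lower before lifting.

I saw no knocked tin and no slip of the grip. The yellow look-alike and the things at the back of the bench were not touched.

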